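# Make up a snap kit and a stitching kit

### The job

Make up the two workshop kits from the stock set out along the front of the bench and on the near corner of the cutting mat. Snap kit, in the long narrow tray with three pockets: the round steel anvil in the shallow pocket, the narrow stud jar in the wide deep pocket and the snap setter standing in the small bore. Stitching kit, in the shorter tray that already holds a pricking iron: the small thread spool in its wider pocket and the edge-paint bottle in its narrower one; set everything down upright rather than dropping it, and leave the big spool and the wide jar where they stand.

Things in the scene. Friction and masses are not known exactly. Their poses are not given: they have to be found in the camera images.
- snap_tray: Long narrow plywood tray, 76 x 182 x 20 mm, fixed. Origin: centre of underside; z up, y along its length. Round pockets on x = 0: y = +53 mm, 58 mm wide, floor at z = 15 mm (shallow: anvil); y = -14 mm, 61 mm wide, floor z = 8 mm (stud jar); y = -67 mm, bore 30 mm wide, floor z = 8 mm (setter). They lie close: the tall setter, once in, is in the hand's way at the jar, and the jar at the anvil.
- stitch_tray: Shorter, broader plywood tray, 102 x 140 x 20 mm, fixed, with a dark steel pricking iron lying fixed in a groove along its -x side (x = -31 mm, top 25 mm above the worktop). Origin: centre of underside; z up, y along its length. Round pockets, floor z = 8 mm: x = +16, y = +32 mm, 56 mm wide (small spool); x = +16, y = -33 mm, 47 mm wide (paint bottle).
- anvil: low round steel disc, the snap-setting anvil, 43 mm across, 18 mm high, 0.16 kg. Origin: centre of its underside, z up; it is round, so its yaw does not matter. Stands loose on the worktop near its front edge.
- stud_jar: narrow screw jar of studs, clear body with a pale lid, 46 mm across, 60 mm high (body to 48 mm, lid above), about 0.09 kg; the narrower and taller of the two jars. Origin: centre of its underside, z up; it is round, so its yaw does not matter. Stands loose on the worktop near its front edge.
- setter: snap setter: slender steel punch standing on end, 104 mm high, shaft 16 mm across, dark head 21 mm across from 86 mm up, about 0.12 kg; easily toppled. Origin: centre of its underside, z up; it is round, so its yaw does not matter. Stands loose on the 3.4 mm thick cutting mat, on its near corner.
- small_spool: small spool of thread with wooden end flanges, 39 mm across, 45 mm high, about 0.045 kg; the smaller of the two spools on the mat's near corner. Origin: centre of its underside, z up; it is round, so its yaw does not matter. Stands loose on the 3.4 mm thick cutting mat, on its near corner.
- paint_bottle: small round bottle of edge paint with a narrow cap, body 34 mm across up to 66 mm, 75 mm high in all, about 0.07 kg. Origin: centre of its underside, z up; it is round, so its yaw does not matter. Stands loose on the worktop near its front edge.
- big_spool: big spool of thread on the near corner of the mat, 55 mm across, 70 mm high; belongs to no kit, to be left where it stands. Origin: centre of its underside.
- wide_jar: wide squat screw jar with a dark lid near the bench's front edge, 55 mm across, 55 mm high; belongs to no kit, to be left where it stands. Origin: centre of its underside.
Things that resemble listed ones, but are neither listed nor needed, are in the scene too. What is shaped like the small_spool but red is not meant. What is shaped like the stud_jar but pink is not meant.

How it is judged:
By the outcome, as a careful person would: the job done as asked, in the order asked, and still so for the second after the job is handed in, with the robot touching nothing.
It also fails if it takes over 120 s, if anything falls off the work surface, if the arm or the gripper's body presses on something with over 40 N, if the wrist force passes 120 N, or if a joint passes its speed limit or range.

### The arm

A 7-joint arm with a two-finger parallel gripper is mounted at the origin on a cart in front of the work surface, level with it; the furniture and walls round the work are solid. World frame = base frame: x ahead of the robot, y to its left, z up, the work surface at z = 0. Lengths are in m, angles in rad, forces in N, time in s.
With the tool pointing down it reaches from about 0.425 to 0.875 m from the base axis. Payload 4.7 kg.
Tool frame: the origin (TCP) lies on the centre line of the jaws, within the pads' length; the fingertips stand 14 mm ahead of it and the grasp point (between the pads) lies 5 mm behind it; z points along the fingers, y is the direction in which the jaws open and shut (so a half turn about z gives the same grasp; the last joint's range is limited). The gripper opens to 87 mm and grips with 3 to 60 N. Pads are 19 mm wide; open, the fingers measure 117 mm over their backs; the gripper's body (75 mm by 190 mm) begins 51 mm behind the grasp point.
Start: joints at [-1.11, 0.321, -0.07, 1.45, 0.023, 1.371, -0.057], TCP at [0.281, 0.586, 0.237] pointing down, gripper open.
Joint ranges: [-2.86, 2.86], [-0.3, 2.09], [-1.38, 1.24], [0.06, 2.45], [-1.56, 4.7], [0.09, 2.05], [-2.69, 2.69]. Speed limits (rad/s): [2.57, 2.57, 3.14, 3.14, 3.14, 3.14, 3.14].

### API

Orientations are given as a rotation vector (axis times angle).
In Python, from bench import ctrl, optics, models gives the robot as it stands. The module is installed in compiled form; this text tells all that it offers.
- The arm moves only by the tool arm_command, never from a script. Its argument "motion" is a list of rows, each a list of 3 entries, a list of its own where there are three numbers: the shift along the tool's x, y, z in mm, then the turn, a rotation vector about the tool's x, y, z in degrees, then the closure, from 0 (fully open) to 1 (shut). In form: [[[x, y, z], [ax, ay, az], claw], ...]. A call has 1 to 8 rows; each row shifts and turns the commanded pose from where the row before left it, along the tool's axes as they then stand; what a row does not reach is not made up. A row lasts 1/12 s, in which the tool goes at most 41.7 mm and 7.16 degrees, less where a joint would pass 70% of its speed; a pose out of reach is approached as far as the arm can. A call with a gripper value outside its range is refused whole. The fingers move at their own pace and stop on an object; "force" is the grip in N (left out, the last holds). Time passes only in rows, so rows that do not move let the fingers close. It gives the time, the measured TCP pose, the force and the opening at its end, in the units of the state.
- ctrl.get_state(): the state, without advancing time (a new reading comes with each control period).
- optics.get_image(name): name is "scene" or "side" or "wrist"; returns (picture, depth): 400x640x3 uint8, blue, green, red; 400x640 float32, m along the optical axis (not along the pixel's ray), 0 where there is no reading.
- optics.camera_model(name): a dict with "fovy" (degrees; the focal length in pixels is half the picture's height over the tangent of half this angle, whatever the lens; pixels are square), "cx", "cy" (the principal point, pixels), "rvec" (rotation vector, rad) and "tvec" (3), from world to camera coordinates, as OpenCV has them; the wrist camera has in their place "mount" (4x4, takes a point from camera to tool coordinates, whose origin is the TCP and whose axes are the flange's). Camera axes: x right, y down, z forward; pixel columns grow to the right and rows downward; lengths in m; the calibration is good to about 2 mm. The wrist camera is an equidistant fisheye: a pixel r from the principal point sees the ray r / f radians off the axis. A picture is of the moment at which its call begins: read the wrist's pose just before it. camera_model takes no time and is no camera call.
- ctrl.close_job(): hands the job in, once; it reports no verdict.
Trained networks look in the newest picture that a camera, given by its name, has taken for a name from the list of things; names that differ only in an ending like _2 or _b are one class to them, and where a whole thing is asked for, a point or a joint stands for the part that bears it (a point fixed in the world has none). Each returns a list of dicts, best first, with "conf" (0 to 1); they miss things now and then, are a little off and sometimes report something else, mostly with a low value. They report only what shows in the picture. A call takes as long as a camera call. They do not tell look-alikes from the thing itself.
- models.search_frame(camera, target): "location" ([x, y, z] in m, in the coordinates of the camera as it stood for that picture, good to about 4 mm: the middle of the surface that is visible of it).
- models.silhouettes(camera, target): "pixels" (400x640 bool, what is visible of it).
The state is a dict: "time": time; "joint_positions": joint angles; "qd": joint speeds; "joint_torque": joint torques, N m; "position": TCP position; "tool_rot": TCP orientation; "ft_force": force on the tool from outside, world axes, zero at the start; "torque": the same for the moment, N m; "grip_width": opening from 0.0 (shut) to 1.0 (fully open).
Only numpy, scipy, OpenCV 4.12 (cv2) and the standard library are available. Lean on these libraries where they do the work, as an engineer would, in place of code of your own. Each camera call takes 0.05 s, during which the arm holds its last target.

## Working session

There is one attempt and no reset: what is moved stays moved. The work goes in short steps, Python scripts to look and compute and a tool call to move; the robot and the scene stay as the last step left them, time stands still between calls to the robot, and variables do not carry over. Pictures are saved under pics/ and viewed, and the job is handed in when it is done.

Besides the shell and the picture viewer there is one more tool, called after "Call:" as name(argument=value, ...) on one line, values as JSON. arm_command: Moves the arm, as the interface text tells. Its arguments: {"type":"object","properties":{"motion":{"type":"array","items":{"type":"array"}},"force":{"type":"number"}},"required":["motion"]}

```bash
mkdir -p pics; ls
cat > h.py <<'E'
import numpy as np, cv2
from bench import ctrl, optics, models
from scipy.spatial.transform import Rotation as R
def cam2world(name,p,st=None):
    m=optics.camera_model(name); p=np.asarray(p,float)
    if 'mount' in m:
        st=st or ctrl.get_state()
        q=(np.array(m['mount'])@np.r_[p,1])[:3]
        return R.from_rotvec(st['tool_rot']).apply(q)+st['position']
    return R.from_rotvec(np.ravel(m['rvec'])).inv().apply(p-np.ravel(m['tvec']))
def cloud(name,d,st=None):
    m=optics.camera_model(name); f=200/np.tan(np.radians(m['fovy']/2))
    v,u=np.mgrid[:400,:640]; x=(u-m['cx'])/f; y=(v-m['cy'])/f
    if 'mount' in m:
        r=np.hypot(x,y)+1e-9; k=np.tan(r)/r; x=x*k;y=y*k
    P=np.stack([x*d,y*d,d],-1).reshape(-1,3)
    if 'mount' in m:
        M=np.array(m['mount']); q=P@M[:3,:3].T+M[:3,3]
        W=R.from_rotvec(st['tool_rot']).apply(q)+st['position']
    else: W=R.from_rotvec(np.ravel(m['rvec'])).inv().apply(P-np.ravel(m['tvec']))
    return W.reshape(400,640,3)
E
python3 - <<'E'
from h import *
st=ctrl.get_state(); print(st)
for n in ['scene','side','wrist']:
    im,d=optics.get_image(n); cv2.imwrite(f'pics/{n}0.png',im); np.save(f'{n}0.npy',d)
    print(n,optics.camera_model(n))
E
```

```text
pics
{'time': 0.0, 'joint_positions': array([-1.10988726,  0.32183071, -0.07008353,  1.45169255,  0.02259778,
        1.37081405, -0.05689733]), 'qd': array([ 0.0006701 ,  0.00130946, -0.0006614 ,  0.00095453, -0.00090865,
        0.00054854, -0.00038599]), 'joint_torque': array([-4.87593479e-04, -4.91269720e+01, -4.04511597e-01, -3.12531817e+01,
       -6.40664343e-02,  4.36769030e-02,  1.87696951e-04]), 'position': array([0.2806687 , 0.58567945, 0.23544767]), 'tool_rot': array([-6.95898370e-01, -3.06320139e+00,  3.02884728e-03]), 'ft_force': array([ 0.33660684, -0.31246847, -0.92022342]), 'torque': array([-0.00356866,  0.02867006, -0.01992678]), 'grip_width': 1.0027731176143149}
scene {'fovy': 45.85628925069177, 'cx': 315.35311630440486, 'cy': 205.8935895465966, 'rvec': array([ 1.94098645, -0.46853095,  0.30610587]), 'tvec': array([-0.48717734,  0.12947978,  1.02583795])}
side {'fovy': 56.362717577649285, 'cx': 314.1988758322791, 'cy': 198.830534350423, 'rvec': array([ 2.08379631, -0.32824558,  0.18037916]), 'tvec': array([-0.53197039,  0.13315161,  1.0721695 ])}
wrist {'fovy': 65.70646984690485, 'cx': 315.5519700957862, 'cy': 197.4575739910204, 'mount': array([[-9.50689675e-04, -9.62735862e-01, -2.70441780e-01,
         7.37536606e-02],
       [ 9.99999340e-01, -1.08977041e-03,  3.64115374e-04,
         2.97578990e-04],
       [-6.45266378e-04, -2.70441255e-01,  9.62736263e-01,
        -1.49574733e-01],
       [ 0.00000000e+00,  0.00000000e+00,  0.00000000e+00,
         1.00000000e+00]])}
```

View pics/scene0.png

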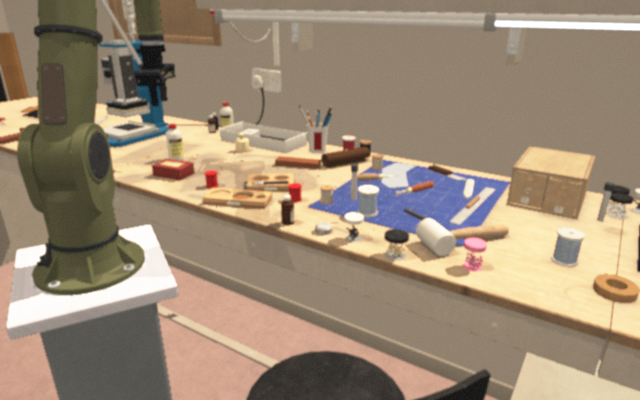

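View pics/side0.png

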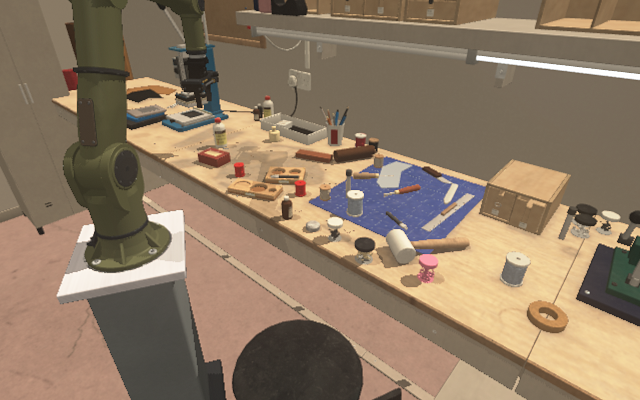

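View pics/wrist0.png

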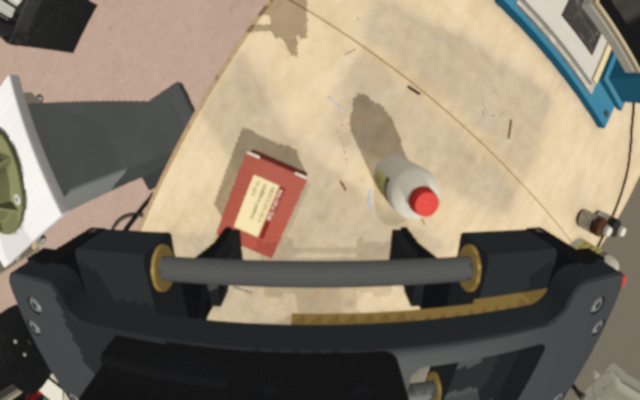

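Run:
```python
from h import *
names=['snap_tray','stitch_tray','anvil','stud_jar','setter','small_spool','paint_bottle','big_spool','wide_jar']
for c in ['scene','side']:
    d=np.load(c+'0.npy'); W=cloud(c,d); np.save(c+'W.npy',W)
    im=cv2.imread(f'pics/{c}0.png')
    for n in names:
        for r in models.silhouettes(c,n)[:4]:
            px=r['pixels']; v,u=np.nonzero(px); w=W[px&(d>0)]
            if len(w)==0: print(c,n,r['conf'],u.mean(),v.mean());continue
            print(c,n,round(r['conf'],2),'uv',u.mean().round(),v.mean().round(),len(u),'med',np.median(w,0).round(3),'zmax',np.percentile(w[:,2],97).round(3))
print(ctrl.get_state()['time'])
```

```text
scene snap_tray 0.95 uv 238.0 197.0 1086 med [0.399 0.194 0.016] zmax 0.022
scene stitch_tray 0.76 uv 270.0 182.0 766 med [0.523 0.249 0.018] zmax 0.025
scene stitch_tray 0.53 uv 238.0 197.0 1107 med [0.401 0.194 0.015] zmax 0.022
scene anvil 0.68 uv 323.0 228.0 176 med [ 0.522 -0.094  0.015] zmax 0.019
scene stud_jar 0.57 uv 474.0 254.0 506 med [ 0.731 -0.383  0.026] zmax 0.06
scene stud_jar 0.55 uv 353.0 225.0 374 med [ 0.572 -0.152  0.049] zmax 0.06
scene setter 0.49 uv 354.0 182.0 239 med [0.695 0.049 0.053] zmax 0.107
scene small_spool 0.76 uv 326.0 194.0 219 med [0.613 0.061 0.03 ] zmax 0.05
scene small_spool 0.71 uv 295.0 192.0 203 med [0.544 0.121 0.029] zmax 0.047
scene small_spool 0.68 uv 211.0 178.0 206 med [0.364 0.338 0.028] zmax 0.047
scene paint_bottle 0.7 uv 288.0 211.0 359 med [ 0.464 -0.008  0.037] zmax 0.074
scene big_spool 0.76 uv 367.0 200.0 567 med [ 0.671 -0.061  0.046] zmax 0.074
scene wide_jar 0.56 uv 396.0 243.0 562 med [ 0.613 -0.265  0.046] zmax 0.055
scene wide_jar 0.5 uv 288.0 211.0 350 med [ 0.464 -0.008  0.038] zmax 0.074
side snap_tray 0.8 uv 255.0 18
[... 477 characters left out ...]
05 ] zmax 0.061
side stud_jar 0.5 uv 335.0 228.0 260 med [ 0.571 -0.155  0.054] zmax 0.062
side setter 0.63 uv 348.0 181.0 101 med [0.694 0.047 0.07 ] zmax 0.109
side small_spool 0.54 uv 300.0 188.0 169 med [0.546 0.121 0.03 ] zmax 0.048
side small_spool 0.43 uv 324.0 192.0 141 med [0.615 0.059 0.036] zmax 0.051
side paint_bottle 0.56 uv 287.0 208.0 198 med [ 0.466 -0.01   0.041] zmax 0.071
side big_spool 0.78 uv 355.0 203.0 400 med [ 0.673 -0.063  0.052] zmax 0.076
side big_spool 0.47 uv 256.0 189.0 785 med [0.404 0.192 0.017] zmax 0.023
side wide_jar 0.6 uv 364.0 249.0 437 med [ 0.613 -0.268  0.051] zmax 0.057
side wide_jar 0.18 uv 355.0 203.0 399 med [ 0.673 -0.063  0.052] zmax 0.076
1.05
```

```bash
cat >> h.py <<'E'
def plan(x,y,z,yaw,claw,smax=38,amax=6.5,n=None,st=None,start=None):
    """start: commanded pose (pos, Rot); default measured. yaw deg: world direction of tool y. prints rows"""
    st=st or ctrl.get_state()
    p=np.array(st['position']); r=R.from_rotvec(st['tool_rot'])
    c=np.radians(yaw); 
    def mk(c):
        Y=np.array([np.cos(c),np.sin(c),0]);Z=np.array([0,0,-1.]);X=np.cross(Y,Z)
        return R.from_matrix(np.stack([X,Y,Z],1))
    g=mk(c); t=np.array([x,y,z])
    if (r.inv()*g).magnitude()>np.pi/2: g=mk(c+np.pi)
    rel=(r.inv()*g).as_rotvec(); ang=np.degrees(np.linalg.norm(rel))
    N=n or int(max(1,np.ceil(np.linalg.norm(t-p)*1000/smax),np.ceil(ang/amax)))
    rows=[];cp=p.copy();cr=r
    for i in range(1,N+1):
        wp=p+(t-p)*i/N; wr=r*R.from_rotvec(rel*i/N)
        s=np.round(cr.inv().apply(wp-cp)*1000*2)/2; a=np.round(np.degrees((cr.inv()*wr).as_rotvec())*10)/10
        rows.append([[float(v) for v in s+0.0],[float(v) for v in a+0.0],claw])
        cp=cp+cr.apply(s/1000); cr=cr*R.from_rotvec(np.radians(a))
    print('from',p.round(4),'->',t,'dist',round(np.linalg.norm(t-p)*1000),'ang',round(ang,1),'rows',N,'end',cp.round(4))
    for i in range(0,N,8): print(str(rows[i:i+8]).replace(' ',''))
E
python3 - <<'E'
from h import *
plan(.494,.148,.28,17,0)
W=np.load('sceneW.npy'); d=np.load('scene0.npy')
for n in ['snap_tray','stitch_tray']:
    r=models.silhouettes('scene',n)[0]; w=W[r['pixels']&(d>0)]; w=w[(w[:,2]>.01)&(w[:,2]<.03)]
    print(n,cv2.minAreaRect((w[:,:2]*1000).astype(np.float32)))
E
```

```text
from [0.2809 0.5862 0.2366] -> [0.494 0.148 0.28 ] dist 489 ang 47.4 rows 13 end [0.4943 0.1479 0.2801]
[[[-29.5,-23.5,-3.5],[0.0,0.0,3.6],0],[[-30.5,-21.5,-3.0],[0.0,0.0,3.7],0],[[-32.0,-19.0,-3.5],[0.0,0.0,3.6],0],[[-33.5,-17.5,-3.5],[0.0,0.0,3.7],0],[[-34.0,-15.0,-3.0],[0.0,0.0,3.6],0],[[-35.5,-13.0,-3.5],[0.0,0.0,3.7],0],[[-36.0,-11.0,-3.5],[0.0,0.0,3.6],0],[[-36.5,-8.0,-3.0],[0.0,0.0,3.7],0]]
[[[-37.0,-6.5,-3.5],[0.0,0.0,3.6],0],[[-37.0,-3.5,-3.5],[0.0,0.0,3.7],0],[[-37.5,-1.5,-3.5],[0.0,0.0,3.6],0],[[-37.5,1.5,-3.0],[0.0,0.0,3.7],0],[[-37.5,3.5,-3.5],[0.0,0.0,3.6],0]]
snap_tray ((399.5212707519531, 199.13778686523438), (85.73664093017578, 184.71627807617188), 51.76797103881836)
stitch_tray ((521.320068359375, 248.96827697753906), (160.7730255126953, 140.95712280273438), 69.14094543457031)
```

Call:
arm_command(motion=[[[-30,-23,-4],[0,0,3.6],0],[[-31,-21,-3],[0,0,3.7],0],[[-32,-19,-4],[0,0,3.6],0],[[-33,-17,-3],[0,0,3.7],0],[[-34,-15,-4],[0,0,3.6],0],[[-35,-13,-3],[0,0,3.7],0],[[-36,-11,-4],[0,0,3.6],0],[[-37,-8,-3],[0,0,3.7],0]])

```text
time: 1.82
position: [0.414, 0.316, 0.2652]
tool_rot: [1.45, 2.787, 0.002]
ft_force: [1.0, -0.2, 0.1]
grip_width: 1.0
```

Call:
arm_command(motion=[[[-37,-6,-4],[0,0,3.6],0],[[-37,-4,-3],[0,0,3.7],0],[[-38,-1,-4],[0,0,3.6],0],[[-38,1,-3],[0,0,3.7],0],[[-38,3,-3],[0,0,3.6],0],[[0,0,0],[0,0,0],0],[[0,0,0],[0,0,0],0]])

```text
time: 2.4
position: [0.4966, 0.1448, 0.2821]
tool_rot: [1.875, 2.52, 0.001]
ft_force: [-0.2, 1.1, 0.6]
grip_width: 1.0
```

Run:
```python
from h import *
st=ctrl.get_state(); im,d=optics.get_image('wrist'); cv2.imwrite('pics/w1.png',im); np.savez('w1.npz',d=d,pos=st['position'],rot=st['tool_rot'])
print(st['time'],st['position'],st['tool_rot'],st['joint_positions'])
W=cloud('wrist',d,st); np.save('w1W.npy',W)
for n in ['snap_tray','stitch_tray','small_spool','paint_bottle']:
    for r in models.silhouettes('wrist',n)[:3]:
        px=r['pixels']; v,u=np.nonzero(px); w=W[px&(d>0)]
        print(n,round(r['conf'],2),'uv',u.mean().round(),v.mean().round(),len(u),'med',np.median(w,0).round(3),'zmax',np.percentile(w[:,2],97).round(3))
```

```text
2.4 [0.49662326 0.14483796 0.2820965 ] [1.87524370e+00 2.51979039e+00 1.48106121e-03] [-0.65988826  0.01031115  0.3289291   1.71862696 -0.00341758  1.41209557
 -0.03920826]
snap_tray 0.67 uv 259.0 110.0 7617 med [0.402 0.2   0.02 ] zmax 0.023
small_spool 0.94 uv 267.0 6.0 395 med [0.375 0.337 0.028] zmax 0.048
small_spool 0.74 uv 380.0 240.0 733 med [0.611 0.078 0.049] zmax 0.269
small_spool 0.59 uv 350.0 189.0 888 med [0.547 0.136 0.046] zmax 0.048
paint_bottle 0.88 uv 270.0 251.0 424 med [0.468 0.018 0.04 ] zmax 0.061
```

View pics/w1.png

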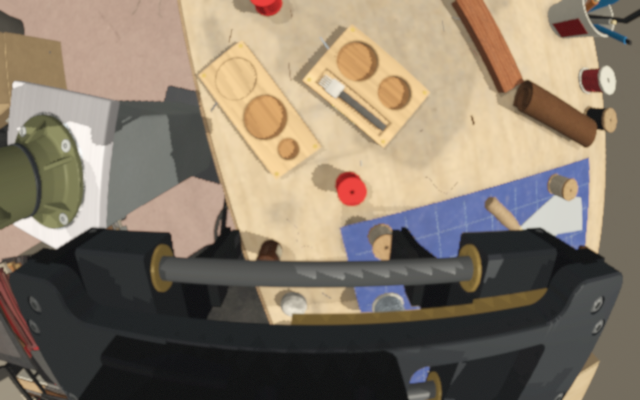

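```bash
cat >> h.py <<'E'
def w2wrist(P,pos,rot):
    m=optics.camera_model('wrist'); f=200/np.tan(np.radians(m['fovy']/2)); M=np.array(m['mount'])
    q=R.from_rotvec(rot).inv().apply(np.asarray(P)-pos); q=(q-M[:3,3])@M[:3,:3]
    th=np.arctan2(np.hypot(q[:,0],q[:,1]),q[:,2]); ph=np.hypot(q[:,0],q[:,1])+1e-12
    return np.stack([m['cx']+f*th*q[:,0]/ph, m['cy']+f*th*q[:,1]/ph],-1)
def ortho(im,pos,rot,x0,x1,y0,y1,z,res=0.0005):
    """image: col = (x-x0)/res, row=(y1-y)/res"""
    xs=np.arange(x0,x1,res); ys=np.arange(y1,y0,-res); X,Y=np.meshgrid(xs,ys)
    uv=w2wrist(np.stack([X,Y,0*X+z],-1).reshape(-1,3),pos,rot).astype(np.float32).reshape(*X.shape,2)
    return cv2.remap(im,uv[...,0],uv[...,1],cv2.INTER_LINEAR)
E
python3 - <<'E'
from h import *
D=np.load('w1.npz'); im=cv2.imread('pics/w1.png')
o=ortho(im,D['pos'],D['rot'],.30,.66,.10,.36,.02); cv2.imwrite('pics/o1.png',o); print(o.shape)
E
```

```text
(520, 721, 3)
```

View pics/o1.png

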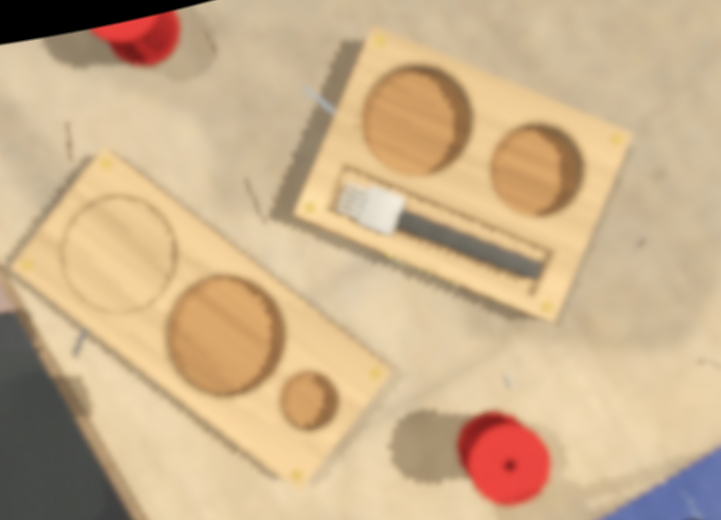

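Run:
```python
from h import *
plan(.54,-.17,.28,-18,0)
```

```text
from [0.4949 0.1492 0.2814] -> [ 0.54 -0.17  0.28] dist 322 ang 35.2 rows 9 end [ 0.5401 -0.1702  0.2798]
[[[-35.5,-5.5,0.0],[0.0,0.0,3.9],0],[[-35.5,-3.5,0.5],[0.0,0.0,3.9],0],[[-36.0,-1.0,0.0],[0.0,0.0,3.9],0],[[-35.5,2.0,0.0],[0.0,0.0,3.9],0],[[-35.5,4.0,0.0],[0.0,0.0,3.9],0],[[-35.5,6.0,0.5],[0.0,0.0,4.0],0],[[-34.5,9.0,0.0],[0.0,0.0,3.9],0],[[-34.0,11.5,0.0],[0.0,0.0,3.9],0]]
[[[-33.5,13.5,0.5],[0.0,0.0,3.9],0]]
```

Call:
arm_command(motion=[[[-35.5,-5.5,0],[0,0,3.9],0],[[-35.5,-3.5,0],[0,0,3.9],0],[[-36,-1,0],[0,0,3.9],0],[[-35.5,2,0],[0,0,3.9],0],[[-35.5,4,0],[0,0,3.9],0],[[-35.5,6,0],[0,0,4],0],[[-34.5,9,0],[0,0,3.9],0],[[-34,11.5,0],[0,0,3.9],0]])

```text
time: 3.32
position: [0.5352, -0.1363, 0.2817]
tool_rot: [-2.481, -1.927, -0.001]
ft_force: [1.2, 0.3, 0.5]
grip_width: 0.998
```

Call:
arm_command(motion=[[[-33.5,13.5,0],[0,0,3.9],0],[[0,0,0],[0,0,0],0],[[0,0,0],[0,0,0],0],[[0,0,0],[0,0,0],0],[[0,0,0],[0,0,0],0],[[0,0,0],[0,0,0],0]])

```text
time: 3.82
position: [0.5401, -0.1698, 0.2814]
tool_rot: [-2.541, -1.847, -0.001]
ft_force: [-0.1, -0.6, -0.6]
grip_width: 0.998
```

Run:
```python
from h import *
st=ctrl.get_state(); im,d=optics.get_image('wrist'); cv2.imwrite('pics/w2.png',im); np.savez('w2.npz',d=d,pos=st['position'],rot=st['tool_rot'])
print(st['time'],st['position'],st['tool_rot'],ctrl.get_state()['position'])
W=cloud('wrist',d,st); np.save('w2W.npy',W)
for n in ['anvil','stud_jar','setter','small_spool','paint_bottle','big_spool','wide_jar']:
    for r in models.silhouettes('wrist',n)[:3]:
        px=r['pixels']; v,u=np.nonzero(px); w=W[px&(d>0)]
        zt=np.percentile(w[:,2],90); top=w[abs(w[:,2]-zt)<.004]
        print(n,round(r['conf'],2),'uv',u.mean().round(),v.mean().round(),len(u),'top z',zt.round(4),'top ctr',cv2.minEnclosingCircle((top[:,:2]*1000).astype(np.float32)),top.mean(0).round(4))
```

```text
3.8167 [ 0.54007871 -0.16981309  0.28142028] [-2.54074716e+00 -1.84653034e+00 -6.12840434e-04] [ 0.54003083 -0.17013331  0.28151346]
anvil 0.78 uv 286.0 110.0 789 top z 0.02 top ctr ((527.032470703125, -82.67303466796875), 21.260263442993164) [ 0.5275 -0.0825  0.0186]
stud_jar 0.65 uv 336.0 148.0 1072 top z 0.061 top ctr ((573.633056640625, -147.7349090576172), 22.59246063232422) [ 0.5738 -0.1476  0.06  ]
stud_jar 0.19 uv 392.0 46.0 1930 top z 0.0758 top ctr ((680.6849975585938, -45.086666107177734), 27.342872619628906) [ 0.6795 -0.0454  0.0748]
setter 0.51 uv 222.0 64.0 799 top z 0.0759 top ctr ((469.3045654296875, 2.7350094318389893), 8.410552978515625) [0.4696 0.0024 0.076 ]
paint_bottle 0.86 uv 222.0 64.0 790 top z 0.076 top ctr ((469.3045654296875, 2.7350094318389893), 8.410552978515625) [0.4695 0.0023 0.076 ]
wide_jar 0.88 uv 387.0 215.0 1364 top z 0.0559 top ctr ((615.1765747070312, -260.8391418457031), 27.705575942993164) [ 0.6144 -0.2576  0.0549]
```

View pics/w2.png

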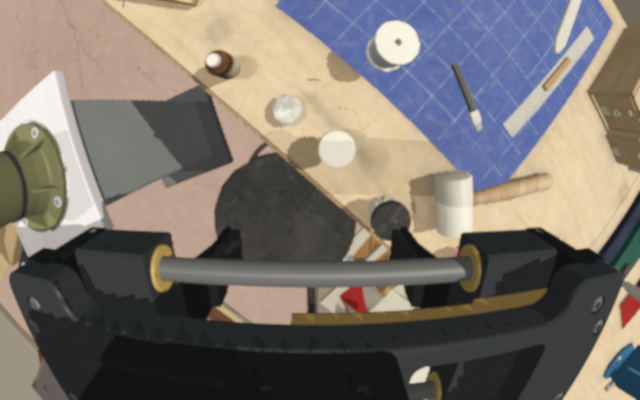

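Run:
```python
from h import *
plan(.527,-.0826,.12,36,0)
```

```text
from [ 0.5397 -0.1718  0.2816] -> [ 0.527  -0.0826  0.12  ] dist 185 ang 54.2 rows 9 end [ 0.5268 -0.0824  0.1201]
[[[9.0,-4.5,18.0],[0.0,0.0,-6.0],0],[[9.5,-3.5,18.0],[0.0,0.0,-6.0],0],[[9.5,-2.5,18.0],[0.0,0.0,-6.1],0],[[10.0,-1.5,18.0],[0.0,0.0,-6.0],0],[[10.0,0.0,18.0],[0.0,0.0,-6.0],0],[[10.0,0.5,18.0],[0.0,0.0,-6.0],0],[[10.0,1.5,17.5],[0.0,0.0,-6.0],0],[[9.5,3.0,18.0],[0.0,0.0,-6.1],0]]
[[[9.5,3.5,18.0],[0.0,0.0,-6.0],0]]
```

Call:
arm_command(motion=[[[9,-4.5,18],[0,0,-6],0],[[9.5,-3.5,18],[0,0,-6],0],[[9.5,-2.5,18],[0,0,-6],0],[[10,-1.5,18],[0,0,-6],0],[[10,0,18],[0,0,-6],0],[[10,0.5,18],[0,0,-6],0],[[10,1.5,18],[0,0,-6],0],[[9.5,3,18],[0,0,-6],0]])

```text
time: 4.88
position: [0.5285, -0.0921, 0.1368]
tool_rot: [1.569, 2.722, 0.0]
ft_force: [-0.2, 0.5, -0.1]
grip_width: 0.997
```

Call:
arm_command(motion=[[[9.5,3.5,18],[0,0,-6.2],0],[[0,0,0],[0,0,0],0],[[0,0,0],[0,0,0],0],[[0,0,0],[0,0,0],0],[[0,0,0],[0,0,0],0]])

```text
time: 5.3
position: [0.5281, -0.0837, 0.1211]
tool_rot: [1.429, 2.795, 0.001]
ft_force: [0.1, 0.2, -0.4]
grip_width: 1.001
```

Run:
```python
from h import *
st=ctrl.get_state(); im,d=optics.get_image('wrist'); cv2.imwrite('pics/w3.png',im)
for i in range(4):
    print(ctrl.get_state()['position'].round(4)); optics.get_image('wrist')
plan(.527,-.0826,.0215,36,0,smax=20)
```

```text
[ 0.528  -0.0836  0.121 ]
[ 0.5278 -0.0834  0.1208]
[ 0.5277 -0.0833  0.1206]
[ 0.5275 -0.0831  0.1204]
from [ 0.5273 -0.0829  0.1202] -> [ 0.527  -0.0826  0.0215] dist 99 ang 0.1 rows 5 end [ 0.5271 -0.0825  0.0217]
[[[0.0,0.0,19.5],[0.0,0.0,0.0],0],[[0.0,0.0,20.0],[0.0,0.0,0.0],0],[[0.5,0.0,19.5],[0.0,0.0,0.0],0],[[0.0,0.0,20.0],[0.0,0.0,0.0],0],[[0.0,0.0,19.5],[0.1,0.0,-0.1],0]]
```

View pics/w3.png

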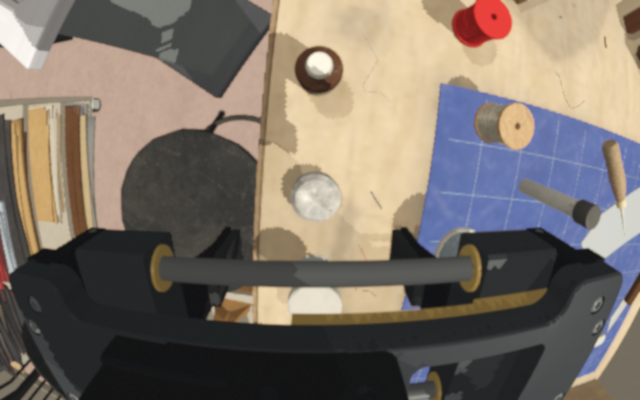

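Call:
arm_command(motion=[[[0,0,20],[0,0,0],0],[[0,0,20],[0,0,0],0],[[0,0,20],[0,0,0],0],[[0,0,20],[0,0,0],0],[[0,0,17],[0,0,0],0],[[0,0,0],[0,0,0],0],[[0,0,0],[0,0,0],0],[[0,0,0],[0,0,0],0]])

```text
time: 6.22
position: [0.5278, -0.0828, 0.0236]
tool_rot: [1.426, 2.798, 0.001]
ft_force: [-0.6, 1.2, 0.3]
grip_width: 1.001
```

Call:
arm_command(motion=[[[0,0,1],[0,0,0],0.3],[[0,0,0],[0,0,0],0.6],[[0,0,0],[0,0,0],0.6],[[0,0,0],[0,0,0],0.7],[[0,0,0],[0,0,0],0.7],[[0,0,0],[0,0,0],0.7],[[0,0,0],[0,0,0],0.7],[[0,0,0],[0,0,0],0.7]], force=30)

```text
time: 6.88
position: [0.527, -0.0826, 0.0216]
tool_rot: [1.426, 2.799, 0.0]
ft_force: [-0.2, 0.7, 0.3]
grip_width: 0.48
```

Run:
```python
from h import *
plan(.527,-.0826,.1216,36,.8,smax=30)
st=ctrl.get_state(); st['position'][2]=.1216
plan(.43,.18,.15,52,.8,smax=34,st=st)
```

```text
from [ 0.527  -0.0826  0.0216] -> [ 0.527  -0.0826  0.1216] dist 100 ang 0.0 rows 4 end [ 0.527  -0.0826  0.1216]
[[[0.0,0.0,-25.0],[0.0,0.0,0.0],0.8],[[0.0,0.0,-25.0],[0.0,0.0,0.0],0.8],[[0.0,0.0,-25.0],[0.0,0.0,0.0],0.8],[[0.0,0.0,-25.0],[0.0,0.0,0.0],0.8]]
from [ 0.527  -0.0826  0.1216] -> [0.43 0.18 0.15] dist 281 ang 16.0 rows 9 end [0.4302 0.18   0.1501]
[[[30.0,8.5,-3.0],[0.0,0.0,-1.8],0.8],[[29.5,9.5,-3.5],[0.0,0.0,-1.8],0.8],[[29.5,10.0,-3.0],[0.0,0.0,-1.7],0.8],[[29.0,11.5,-3.0],[0.0,0.0,-1.8],0.8],[[28.5,12.0,-3.5],[0.0,0.0,-1.8],0.8],[[28.5,13.0,-3.0],[0.0,0.0,-1.8],0.8],[[28.0,13.5,-3.0],[0.0,0.0,-1.7],0.8],[[27.0,15.0,-3.0],[0.0,0.0,-1.8],0.8]]
[[[27.0,15.5,-3.5],[0.0,0.0,-1.8],0.8]]
```

Call:
arm_command(motion=[[[0,0,0],[0,0,0],0.8],[[0,0,-10],[0,0,0],0.8],[[0,0,-30],[0,0,0],0.8],[[0,0,-30],[0,0,0],0.8],[[0,0,-30],[0,0,0],0.8],[[0,0,0],[0,0,0],0.8]])

```text
time: 7.38
position: [0.5309, -0.0833, 0.128]
tool_rot: [1.423, 2.791, 0.008]
ft_force: [2.6, -0.3, -1.0]
grip_width: 0.484
```

Call:
arm_command(motion=[[[30,8.5,-3],[0,0,-1.8],0.8],[[29.5,9.5,-3],[0,0,-1.8],0.8],[[29.5,10,-3],[0,0,-1.8],0.8],[[29,11.5,-3],[0,0,-1.8],0.8],[[28.5,12,-3],[0,0,-1.8],0.8],[[28.5,13,-3],[0,0,-1.8],0.8],[[28,13.5,-3],[0,0,-1.8],0.8],[[27,15,-3],[0,0,-1.8],0.8]])

```text
time: 8.05
position: [0.4395, 0.1517, 0.1456]
tool_rot: [-1.062, -2.956, 0.0]
ft_force: [-0.0, -0.5, -1.8]
grip_width: 0.484
```

Call:
arm_command(motion=[[[27,15.5,-3],[0,0,-1.6],0.8],[[0,0,0],[0,0,0],0.8],[[0,0,0],[0,0,0],0.8],[[0,0,0],[0,0,0],0.8],[[0,0,0],[0,0,0],0.8],[[0,0,0],[0,0,0],0.8]])

```text
time: 8.55
position: [0.4302, 0.1785, 0.1484]
tool_rot: [-1.027, -2.969, 0.001]
ft_force: [0.1, 0.6, -1.8]
grip_width: 0.481
```

Run:
```python
from h import *
st=ctrl.get_state(); im,d=optics.get_image('wrist'); cv2.imwrite('pics/w4.png',im); np.savez('w4.npz',d=d,pos=st['position'],rot=st['tool_rot'])
print(st['position'],ctrl.get_state()['position'],st['grip_width'])
o=ortho(im,st['position'],st['tool_rot'],.30,.66,.10,.36,.02); 
for x,y in [(.3595,.2335),(.413,.1925),(.454,.1595),(.5085,.3005),(.5685,.2755)]:
    cv2.circle(o,(int((x-.3)/.0005),int((.36-y)/.0005)),3,(0,0,255),-1)
cv2.imwrite('pics/o4.png',o)
```

```text
[0.43015268 0.17846425 0.14835217] [0.43015128 0.17866416 0.14841552] 0.4807855461007764
```

View pics/w4.png

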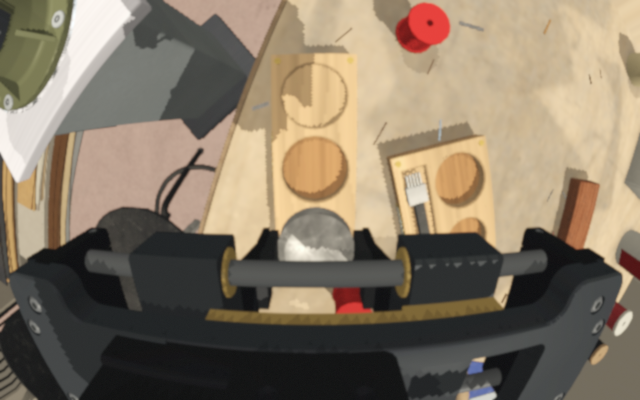

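View pics/o4.png

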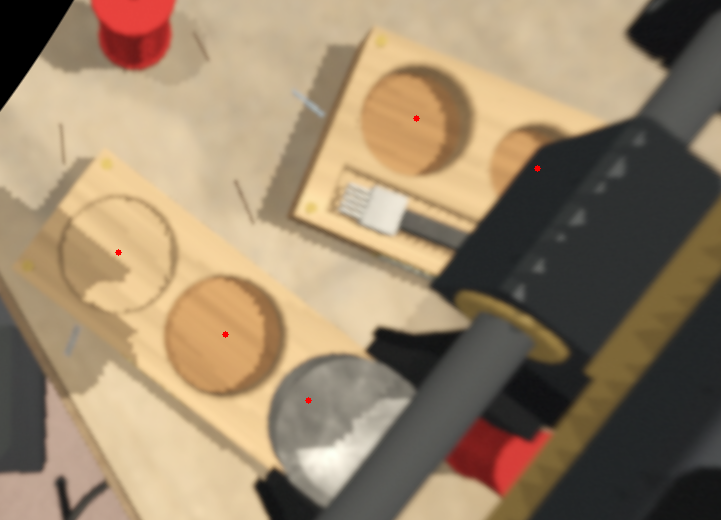

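Run:
```python
from h import *
plan(.3595,.2335,.08,52,.8,smax=25)
```

```text
from [0.4302 0.1787 0.1484] -> [0.3595 0.2335 0.08  ] dist 113 ang 0.1 rows 5 end [0.3594 0.2335 0.0799]
[[[18.0,0.0,13.5],[0.0,0.0,0.0],0.8],[[18.0,0.0,14.0],[0.0,0.0,-0.1],0.8],[[17.5,-0.5,13.5],[0.0,0.0,0.0],0.8],[[18.0,0.0,13.5],[0.0,0.0,0.0],0.8],[[18.0,0.0,14.0],[0.0,0.0,0.0],0.8]]
```

Call:
arm_command(motion=[[[18,0,13.5],[0,0,0],0.8],[[18,0,14],[0,0,0],0.8],[[17.5,-0.5,13.5],[0,0,0],0.8],[[18,0,13.5],[0,0,0],0.8],[[18,0,14],[0,0,0],0.8],[[0,0,0],[0,0,0],0.8],[[0,0,0],[0,0,0],0.8],[[0,0,0],[0,0,0],0.8]])

```text
time: 9.27
position: [0.36, 0.2341, 0.0805]
tool_rot: [1.024, 2.969, 0.001]
ft_force: [-0.3, 0.8, -1.0]
grip_width: 0.481
```

Run:
```python
from h import *
st=ctrl.get_state();print(st['joint_positions'].round(3))
plan(.3595,.2335,.039,52,.8,smax=12)
```

```text
[-7.710e-01 -5.000e-03  1.320e-01  2.158e+00  1.000e-03  9.880e-01
  2.670e-01]
from [0.36   0.2341 0.0805] -> [0.3595 0.2335 0.039 ] dist 42 ang 0.1 rows 4 end [0.3595 0.2333 0.039 ]
[[[0.0,0.0,10.5],[0.0,0.0,0.0],0.8],[[0.0,-0.5,10.5],[0.0,0.0,0.0],0.8],[[0.0,0.0,10.0],[0.0,0.0,-0.1],0.8],[[0.0,-0.5,10.5],[0.0,0.0,0.0],0.8]]
```

Call:
arm_command(motion=[[[0,0,10.5],[0,0,0],0.8],[[0,-0.5,10.5],[0,0,0],0.8],[[0,0,10],[0,0,0],0.8],[[0,-0.5,10.5],[0,0,0],0.8],[[0,0,0],[0,0,0],0.8],[[0,0,0],[0,0,0],0.8],[[0,0,0],[0,0,0],0.8],[[0,0,0],[0,0,0],0.8]])

```text
time: 9.93
position: [0.3586, 0.2338, 0.0388]
tool_rot: [1.023, 2.97, 0.001]
ft_force: [0.4, -0.1, -1.6]
grip_width: 0.485
```

Still hanging freely; descend in 1 mm steps until contact.

Call:
arm_command(motion=[[[0,0,1],[0,0,0],0.8],[[0,0,0],[0,0,0],0.8],[[0,0,1],[0,0,0],0.8],[[0,0,0],[0,0,0],0.8],[[0,0,0],[0,0,0],0.8]])

```text
time: 10.35
position: [0.3584, 0.2338, 0.0366]
tool_rot: [1.023, 2.97, 0.0]
ft_force: [-0.4, 0.7, -2.0]
grip_width: 0.483
```

Call:
arm_command(motion=[[[0,0,0.5],[0,0,0],0.8],[[0,0,0],[0,0,0],0.8],[[0,0,0],[0,0,0],0.8]])

```text
time: 10.6
position: [0.3583, 0.2338, 0.036]
tool_rot: [-1.023, -2.97, 0.0]
ft_force: [-0.6, -0.6, -1.9]
grip_width: 0.485
```

Call:
arm_command(motion=[[[0,0,0.5],[0,0,0],0.8],[[0,0,0],[0,0,0],0.8],[[0,0,0.5],[0,0,0],0.8],[[0,0,0],[0,0,0],0.8]])

```text
time: 10.93
position: [0.3584, 0.2339, 0.0355]
tool_rot: [-1.023, -2.97, -0.0]
ft_force: [-1.8, -1.6, 4.4]
grip_width: 0.482
```

Contact (+6 N). Release.

Call:
arm_command(motion=[[[0,0,0],[0,0,0],0.4],[[0,0,0],[0,0,0],0.3],[[0,0,0],[0,0,0],0.3],[[0,0,0],[0,0,0],0.25],[[0,0,-5],[0,0,0],0.25],[[0,0,-20],[0,0,0],0.25],[[0,0,-30],[0,0,0],0.1],[[0,0,-30],[0,0,0],0]])

```text
time: 11.6
position: [0.3577, 0.2332, 0.1207]
tool_rot: [-1.023, -2.97, 0.003]
ft_force: [0.2, -0.1, 0.1]
grip_width: 0.825
```

Run:
```python
from h import *
st=ctrl.get_state();print(st['position'],st['grip_width'])
plan(.385,.16,.19,52,0)
```

```text
[0.35770106 0.23319647 0.12072646] 0.8252802110428308
from [0.3577 0.2332 0.1207] -> [0.385 0.16  0.19 ] dist 104 ang 0.1 rows 3 end [0.3849 0.16   0.1898]
[[[-22.0,-13.5,-23.0],[0.0,0.0,0.0],0],[[-22.5,-14.0,-23.0],[-0.1,0.0,0.0],0],[[-22.0,-13.5,-23.0],[0.0,0.0,0.0],0]]
```

Call:
arm_command(motion=[[[-30,0,-27],[0,0,0],0],[[-30,0,-27],[0,0,0],0],[[-30,0,-27],[0,0,0],0],[[0,0,0],[0,0,0],0],[[0,0,0],[0,0,0],0]])

```text
time: 12.02
position: [0.4313, 0.1776, 0.2031]
tool_rot: [1.027, 2.966, 0.005]
ft_force: [-0.2, 0.3, -0.0]
grip_width: 0.997
```

Run:
```python
from h import *
st=ctrl.get_state(); im,d=optics.get_image('wrist'); cv2.imwrite('pics/w5.png',im)
W=cloud('wrist',d,st)
for n in ['anvil']:
    for r in models.silhouettes('wrist',n)[:3]:
        px=r['pixels']; v,u=np.nonzero(px); w=W[px&(d>0)]
        zt=np.percentile(w[:,2],90); top=w[abs(w[:,2]-zt)<.004]
        print(n,round(r['conf'],2),'uv',u.mean().round(),v.mean().round(),len(u),'top z',zt.round(4),cv2.minEnclosingCircle((top[:,:2]*1000).astype(np.float32)))
plan(.5737,-.1477,.16,34,0)
```

```text
anvil 0.72 uv 314.0 95.0 1356 top z 0.035 ((358.9186706542969, 233.79698181152344), 21.66200828552246)
from [0.4283 0.1787 0.2005] -> [ 0.5737 -0.1477  0.16  ] dist 360 ang 18.0 rows 10 end [ 0.5738 -0.1475  0.1598]
[[[-31.5,-17.0,4.0],[0.0,0.0,1.8],0],[[-32.0,-15.5,4.0],[0.0,0.0,1.8],0],[[-32.5,-15.0,4.0],[0.0,0.0,1.8],0],[[-33.0,-13.5,4.0],[0.0,0.0,1.8],0],[[-33.5,-13.0,4.0],[0.0,0.0,1.8],0],[[-34.0,-11.5,4.0],[0.0,0.0,1.8],0],[[-34.0,-10.5,4.0],[0.0,0.0,1.8],0],[[-34.5,-9.5,4.0],[-0.1,0.0,1.8],0]]
[[[-34.5,-8.5,4.0],[0.0,0.0,1.8],0],[[-35.0,-7.0,4.5],[0.0,0.0,1.8],0]]
```

View pics/w5.png

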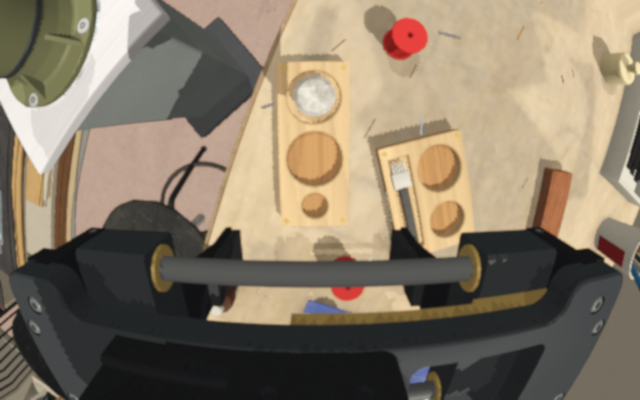

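Anvil sits centred in the shallow pocket (315,95), top at ~34 mm. Now the stud jar.

Call:
arm_command(motion=[[[-31.5,-17,4],[0,0,1.8],0],[[-32,-15.5,4],[0,0,1.8],0],[[-32.5,-15,4],[0,0,1.8],0],[[-33,-13.5,4],[0,0,1.8],0],[[-33.5,-13,4],[0,0,1.8],0],[[-34,-11.5,4],[0,0,1.8],0],[[-34,-10.5,4],[0,0,1.8],0],[[-34.5,-9.5,4],[0,0,1.8],0]])

```text
time: 12.78
position: [0.5448, -0.0826, 0.1674]
tool_rot: [-1.384, -2.817, 0.0]
ft_force: [1.2, 1.1, -0.3]
grip_width: 1.0
```

Call:
arm_command(motion=[[[-34.5,-8.5,4],[0,0,1.8],0],[[-35,-7,4.5],[0,0,1.8],0],[[0,0,0],[0,0,0],0],[[0,0,0],[0,0,0],0],[[0,0,0],[0,0,0],0],[[0,0,0],[0,0,0],0]])

```text
time: 13.28
position: [0.5742, -0.1452, 0.1598]
tool_rot: [-1.469, -2.774, -0.001]
ft_force: [-0.3, 1.2, 0.3]
grip_width: 0.999
```

Run:
```python
from h import *
plan(.5737,-.1477,.034,34,0,smax=22)
```

```text
from [ 0.5742 -0.1452  0.1598] -> [ 0.5737 -0.1477  0.034 ] dist 126 ang 0.2 rows 6 end [ 0.5736 -0.1479  0.0338]
[[[-0.5,-0.5,21.0],[0.0,0.0,0.0],0],[[0.0,0.0,21.0],[0.0,0.0,0.1],0],[[-0.5,-0.5,21.0],[0.0,-0.1,0.0],0],[[-0.5,0.0,21.0],[0.0,0.0,0.0],0],[[0.0,-0.5,21.0],[0.0,0.0,0.1],0],[[-0.5,-0.5,21.0],[0.0,0.0,0.0],0]]
```

Call:
arm_command(motion=[[[-0.5,-0.5,21],[0,0,0],0],[[0,0,21],[0,0,0],0],[[-0.5,-0.5,21],[0,0,0],0],[[-0.5,0,21],[0,0,0],0],[[0,-0.5,21],[0,0,0],0],[[-0.5,0,20],[0,0,0],0],[[0,0,0],[0,0,0],0],[[0,0,0],[0,0,0],0]])

```text
time: 13.95
position: [0.5738, -0.1485, 0.035]
tool_rot: [-1.471, -2.773, -0.0]
ft_force: [0.3, 0.5, 0.5]
grip_width: 1.002
```

Call:
arm_command(motion=[[[0,0,0],[0,0,0],0.3],[[0,0,0],[0,0,0],0.6],[[0,0,0],[0,0,0],0.8],[[0,0,0],[0,0,0],0.8],[[0,0,0],[0,0,0],0.8],[[0,0,0],[0,0,0],0.8],[[0,0,0],[0,0,0],0.8],[[0,0,0],[0,0,0],0.8]], force=20)

```text
time: 14.62
position: [0.5746, -0.1504, 0.0356]
tool_rot: [1.475, 2.774, 0.0]
ft_force: [0.5, -0.5, 0.9]
grip_width: 0.504
```

Run:
```python
from h import *
st=ctrl.get_state();print(st['position'],st['grip_width']*87)
st['position'][2]+=.1
plan(.43,.18,.16,52,.8,smax=34,st=st)
```

```text
[ 0.57464759 -0.15037579  0.03563307] 43.885008083758684
from [ 0.5746 -0.1504  0.1356] -> [0.43 0.18 0.16] dist 361 ang 18.0 rows 11 end [0.43   0.1798 0.1601]
[[[32.5,6.0,-2.0],[0.0,0.0,-1.6],0.8],[[32.0,6.5,-2.5],[0.0,0.0,-1.7],0.8],[[31.5,8.0,-2.0],[0.0,0.0,-1.6],0.8],[[32.0,8.5,-2.5],[0.0,0.0,-1.6],0.8],[[31.0,9.5,-2.0],[0.0,0.0,-1.7],0.8],[[31.5,10.5,-2.5],[0.0,0.0,-1.6],0.8],[[30.5,11.5,-2.0],[0.0,0.0,-1.7],0.8],[[30.5,12.0,-2.0],[0.0,0.0,-1.6],0.8]]
[[[30.0,13.0,-2.5],[0.0,0.0,-1.6],0.8],[[30.0,14.0,-2.0],[0.0,0.0,-1.7],0.8],[[29.0,14.5,-2.5],[0.0,0.0,-1.6],0.8]]
```

Call:
arm_command(motion=[[[0,0,-10],[0,0,0],0.8],[[0,0,-30],[0,0,0],0.8],[[0,0,-30],[0,0,0],0.8],[[0,0,-30],[0,0,0],0.8],[[32.5,6,-2],[0,0,-1.6],0.8],[[32,6.5,-2.5],[0,0,-1.6],0.8],[[31.5,8,-2],[0,0,-1.6],0.8],[[32,8.5,-2.5],[0,0,-1.6],0.8]])

```text
time: 15.28
position: [0.5212, -0.0293, 0.1453]
tool_rot: [1.317, 2.852, 0.001]
ft_force: [-0.2, 0.5, -1.5]
grip_width: 0.508
```

Call:
arm_command(motion=[[[31,9.5,-2],[0,0,-1.6],0.8],[[31.5,10.5,-2.5],[0,0,-1.6],0.8],[[30.5,11.5,-2],[0,0,-1.6],0.8],[[30.5,12,-2],[0,0,-1.6],0.8],[[30,13,-2.5],[0,0,-1.6],0.8],[[30,14,-2],[0,0,-1.8],0.8],[[29,14.5,-2.5],[0,0,-1.8],0.8],[[0,0,0],[0,0,0],0.8]])

```text
time: 15.95
position: [0.4279, 0.1869, 0.1611]
tool_rot: [-1.007, -2.974, -0.005]
ft_force: [0.4, 1.1, -1.5]
grip_width: 0.506
```

Call:
arm_command(motion=[[[0,0,0],[0,0,0],0.8],[[0,0,0],[0,0,0],0.8],[[0,0,0],[0,0,0],0.8]])

```text
time: 16.2
position: [0.4313, 0.1788, 0.1602]
tool_rot: [1.026, 2.969, -0.0]
ft_force: [0.7, 0.7, -1.7]
grip_width: 0.507
```

Run:
```python
from h import *
st=ctrl.get_state(); im,d=optics.get_image('wrist'); cv2.imwrite('pics/w6.png',im); print(st['position'],st['grip_width']*87,st['ft_force'])
W=cloud('wrist',d,st)
for r in models.silhouettes('wrist','stud_jar')[:3]:
        px=r['pixels']; v,u=np.nonzero(px); w=W[px&(d>0)]
        zt=np.percentile(w[:,2],90); top=w[abs(w[:,2]-zt)<.004]
        c=cv2.minEnclosingCircle((top[:,:2]*1000).astype(np.float32))
        print(round(r['conf'],2),'uv',u.mean().round(),v.mean().round(),len(u),'top z',zt.round(4),c, 'tool', R.from_rotvec(st['tool_rot']).inv().apply(np.r_[np.array(c[0])/1000,zt]-st['position']))
plan(.413,.1925,.12,52,.8,smax=25)
```

```text
[0.43131955 0.17876399 0.1602027 ] 44.08088729826046 [ 0.72923565  0.65105941 -1.71392528]
0.81 uv 315.0 252.0 5742 top z 0.1853 ((429.7851257324219, 180.36111450195312), 22.938129425048828) tool [ 0.0021823   0.00030457 -0.02509352]
from [0.4313 0.1789 0.1601] -> [0.413  0.1925 0.12  ] dist 46 ang 0.2 rows 2 end [0.4129 0.1927 0.1201]
[[[11.5,-0.5,20.0],[0.0,0.0,-0.1],0.8],[[11.5,0.0,20.0],[0.0,0.0,-0.1],0.8]]
```

View pics/w6.png

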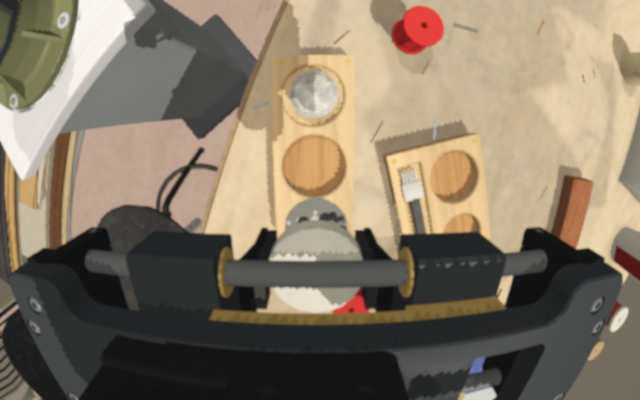

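Run:
```python
from h import *
plan(.4147,.1911,.075,52,.8,smax=20)
```

```text
from [0.4313 0.1789 0.1601] -> [0.4147 0.1911 0.075 ] dist 88 ang 0.2 rows 5 end [0.4149 0.1911 0.0751]
[[[4.0,0.0,17.0],[0.0,0.0,0.0],0.8],[[4.0,-0.5,17.0],[0.0,0.0,-0.1],0.8],[[4.5,0.0,17.0],[0.0,0.0,0.0],0.8],[[4.0,0.0,17.0],[0.0,0.0,0.0],0.8],[[4.0,0.0,17.0],[0.0,0.0,-0.1],0.8]]
```

Call:
arm_command(motion=[[[7,0,10],[0,0,0],0.8],[[7,-0.5,15],[0,0,0],0.8],[[6.5,0,20],[0,0,0],0.8],[[0,0,20],[0,0,0],0.8],[[0,0,20],[0,0,-0.2],0.8],[[0,0,0],[0,0,0],0.8],[[0,0,0],[0,0,0],0.8],[[0,0,0],[0,0,0],0.8]])

```text
time: 16.97
position: [0.4148, 0.1925, 0.0757]
tool_rot: [1.018, 2.971, 0.001]
ft_force: [0.8, -0.5, -0.3]
grip_width: 0.505
```

Run:
```python
from h import *
plan(.4147,.1911,.0465,52,.8,smax=8)
```

```text
from [0.4148 0.1925 0.0757] -> [0.4147 0.1911 0.0465] dist 29 ang 0.2 rows 4 end [0.415  0.1911 0.0467]
[[[0.0,-0.5,7.5],[0.0,0.0,0.0],0.8],[[-0.5,0.0,7.0],[0.0,0.0,0.1],0.8],[[0.0,-0.5,7.5],[0.0,0.0,0.0],0.8],[[-0.5,0.0,7.0],[0.0,0.0,0.1],0.8]]
```

Call:
arm_command(motion=[[[0,-0.5,7.5],[0,0,0],0.8],[[-0.5,0,7],[0,0,0.1],0.8],[[0,-0.5,7.5],[0,0,0],0.8],[[-0.5,0,7],[0,0,0.1],0.8],[[0,0,0],[0,0,0],0.8],[[0,0,0],[0,0,0],0.8],[[0,0,0],[0,0,0],0.8],[[0,0,0],[0,0,0],0.8]])

```text
time: 17.63
position: [0.4148, 0.1912, 0.0464]
tool_rot: [1.023, 2.97, 0.001]
ft_force: [-0.2, -0.1, -0.7]
grip_width: 0.506
```

Call:
arm_command(motion=[[[0,0,1],[0,0,0],0.8],[[0,0,0],[0,0,0],0.8],[[0,0,1],[0,0,0],0.8],[[0,0,0],[0,0,0],0.8],[[0,0,0],[0,0,0],0.8]])

```text
time: 18.05
position: [0.4145, 0.191, 0.0441]
tool_rot: [1.023, 2.97, 0.0]
ft_force: [-0.2, -0.1, -1.0]
grip_width: 0.507
```

Call:
arm_command(motion=[[[0,0,0.5],[0,0,0],0.8],[[0,0,0],[0,0,0],0.8],[[0,0,0.5],[0,0,0],0.8],[[0,0,0],[0,0,0],0.8],[[0,0,0.5],[0,0,0],0.8],[[0,0,0],[0,0,0],0.8]])

```text
time: 18.55
position: [0.4149, 0.191, 0.0434]
tool_rot: [1.023, 2.97, 0.0]
ft_force: [-2.4, -2.9, 7.9]
grip_width: 0.506
```

Call:
arm_command(motion=[[[0,0,0],[0,0,0],0.4],[[0,0,0],[0,0,0],0.3],[[0,0,0],[0,0,0],0.2],[[0,0,0],[0,0,0],0.2],[[0,0,-5],[0,0,0],0.2],[[0,0,-20],[0,0,0],0.2],[[0,0,-35],[0,0,0],0.1],[[0,0,-35],[0,0,0],0]])

```text
time: 19.22
position: [0.4134, 0.1904, 0.1379]
tool_rot: [-1.022, -2.969, 0.004]
ft_force: [-0.0, -0.1, -0.1]
grip_width: 0.876
```

Call:
arm_command(motion=[[[-20,0,-35],[0,0,0],0],[[-30,0,-35],[0,0,0],0],[[0,0,0],[0,0,0],0],[[0,0,0],[0,0,0],0],[[0,0,0],[0,0,0],0]])

```text
time: 19.63
position: [0.451, 0.1621, 0.2037]
tool_rot: [-1.023, -2.969, 0.0]
ft_force: [-0.4, -0.2, -0.6]
grip_width: 0.998
```

Run:
```python
from h import *
st=ctrl.get_state(); im,d=optics.get_image('wrist'); cv2.imwrite('pics/w7.png',im); print(st['position'])
W=cloud('wrist',d,st)
for r in models.silhouettes('wrist','stud_jar')[:3]:
        px=r['pixels']; v,u=np.nonzero(px); w=W[px&(d>0)]
        zt=np.percentile(w[:,2],90); top=w[abs(w[:,2]-zt)<.004]
        c=cv2.minEnclosingCircle((top[:,:2]*1000).astype(np.float32))
        print(round(r['conf'],2),'uv',u.mean().round(),v.mean().round(),len(u),'top z',zt.round(4),c)
# setter view: 
plan(.60,-.03,.24,20,0)
```

```text
[0.45096826 0.16214067 0.20372182]
0.68 uv 316.0 140.0 1827 top z 0.0689 ((413.6171569824219, 192.7175750732422), 22.706071853637695)
from [0.4501 0.1623 0.2027] -> [ 0.6  -0.03  0.24] dist 247 ang 32.1 rows 7 end [ 0.5997 -0.03    0.24  ]
[[[-34.0,-8.5,-5.5],[0.0,0.0,4.6],0],[[-34.0,-6.0,-5.0],[0.0,0.0,4.6],0],[[-35.0,-3.0,-5.5],[-0.1,0.0,4.5],0],[[-34.5,0.0,-5.5],[0.0,0.0,4.6],0],[[-35.0,2.5,-5.5],[0.0,0.0,4.6],0],[[-34.5,5.0,-5.0],[0.0,0.0,4.6],0],[[-33.5,8.0,-5.5],[-0.1,0.0,4.6],0]]
```

View pics/w7.png

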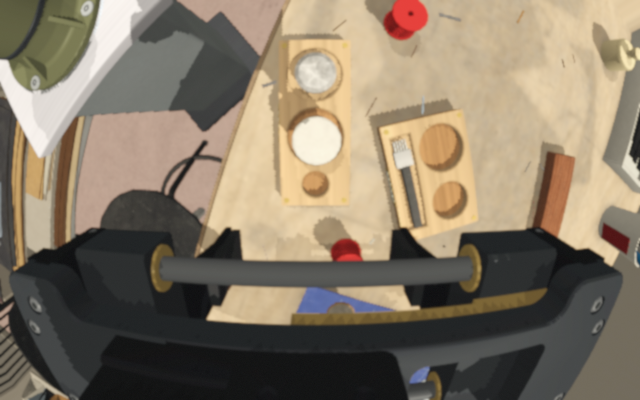

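Call:
arm_command(motion=[[[-34,-8.5,-5.5],[0,0,4.6],0],[[-34,-6,-5],[0,0,4.6],0],[[-35,-3,-5.5],[0,0,4.6],0],[[-34.5,0,-5.5],[0,0,4.6],0],[[-35,2.5,-5.5],[0,0,4.6],0],[[-34.5,5,-5],[0,0,4.6],0],[[-33.5,8,-5.5],[0,0,4.6],0],[[0,30,0],[0,0,4.6],0]])

```text
time: 20.4
position: [0.6283, -0.0311, 0.2422]
tool_rot: [1.926, 2.478, -0.008]
ft_force: [-0.2, -1.7, 1.6]
grip_width: 1.001
```

Call:
arm_command(motion=[[[0,30,0],[0,0,4.6],0],[[0,0,0],[0,0,0],0],[[0,0,0],[0,0,0],0],[[0,0,0],[0,0,0],0],[[0,0,0],[0,0,0],0],[[0,0,0],[0,0,0],0]])

```text
time: 20.9
position: [0.657, -0.0128, 0.242]
tool_rot: [-2.007, -2.417, -0.001]
ft_force: [-0.2, 0.9, -0.1]
grip_width: 0.999
```

Run:
```python
from h import *
st=ctrl.get_state(); im,d=optics.get_image('wrist'); cv2.imwrite('pics/w8.png',im); print(st['time'],st['position'])
W=cloud('wrist',d,st); np.savez('w8.npz',d=d,pos=st['position'],rot=st['tool_rot'])
for n in ['setter','small_spool','big_spool','paint_bottle']:
  for r in models.silhouettes('wrist',n)[:3]:
        px=r['pixels']; v,u=np.nonzero(px); w=W[px&(d>0)]
        zt=np.percentile(w[:,2],90); top=w[abs(w[:,2]-zt)<.004]
        c=cv2.minEnclosingCircle((top[:,:2]*1000).astype(np.float32))
        print(n,round(r['conf'],2),'uv',u.mean().round(),v.mean().round(),len(u),'top z',zt.round(4),c, top.mean(0).round(4))
```

```text
20.9 [ 0.65700946 -0.01280926  0.24197436]
setter 0.69 uv 368.0 130.0 557 top z 0.1095 ((697.4613647460938, 53.62774658203125), 10.715950965881348) [0.6973 0.0538 0.1087]
small_spool 0.74 uv 297.0 98.0 1002 top z 0.0511 ((620.1788330078125, 73.15005493164062), 19.884876251220703) [0.6206 0.0729 0.0502]
small_spool 0.61 uv 248.0 41.0 1156 top z 0.0477 ((549.9878540039062, 133.1791229248047), 19.884742736816406) [0.5504 0.1327 0.0468]
big_spool 0.8 uv 330.0 210.0 2318 top z 0.0755 ((680.6910400390625, -45.190086364746094), 27.48980712890625) [ 0.6799 -0.0441  0.0747]
paint_bottle 0.69 uv 169.0 139.0 960 top z 0.0753 ((470.001220703125, 3.5781090259552), 8.036127090454102) [0.4712 0.0039 0.0756]
```

View pics/w8.png

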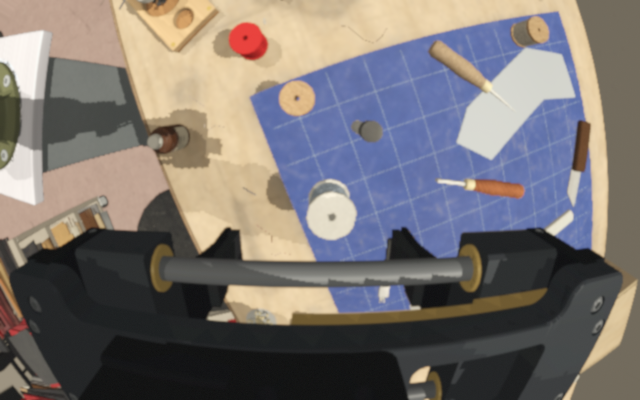

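Run:
```python
from h import *
plan(.6975,.0536,.17,36,0)
```

```text
from [ 0.6577 -0.0126  0.2422] -> [0.6975 0.0536 0.17  ] dist 106 ang 25.4 rows 4 end [0.6975 0.0534 0.1698]
[[[14.5,13.0,18.0],[0.0,0.0,-6.3],0],[[13.0,14.0,18.0],[0.0,0.0,-6.4],0],[[11.0,16.0,18.0],[0.0,0.0,-6.3],0],[[9.5,16.5,18.5],[0.1,0.0,-6.4],0]]
```

Call:
arm_command(motion=[[[14.5,13,18],[0,0,-6.3],0],[[13,14,18],[0,0,-6.4],0],[[11,16,18],[0,0,-6.3],0],[[9.5,16.5,18],[0,0,-6.4],0],[[0,0,0],[0,0,0],0],[[0,0,0],[0,0,0],0],[[0,0,0],[0,0,0],0],[[0,0,0],[0,0,0],0]])

```text
time: 21.82
position: [0.6981, 0.0514, 0.1714]
tool_rot: [1.43, 2.795, 0.001]
ft_force: [0.5, -0.7, 0.6]
grip_width: 0.999
```

Run:
```python
from h import *
st=ctrl.get_state(); im,d=optics.get_image('wrist'); cv2.imwrite('pics/w9.png',im); print(st['time'],st['position'])
W=cloud('wrist',d,st)
for n in ['setter','small_spool']:
  for r in models.silhouettes('wrist',n)[:2]:
        px=r['pixels']; v,u=np.nonzero(px); w=W[px&(d>0)]
        zt=np.percentile(w[:,2],90); top=w[abs(w[:,2]-zt)<.004]
        c=cv2.minEnclosingCircle((top[:,:2]*1000).astype(np.float32))
        print(n,round(r['conf'],2),'uv',u.mean().round(),v.mean().round(),len(u),'top z',zt.round(4),c, top.mean(0).round(4))
plan(.6975,.0536,.0625,36,0,smax=18)
```

```text
21.8167 [0.69808244 0.05144882 0.17138856]
setter 0.88 uv 316.0 204.0 1124 top z 0.1093 ((697.3137817382812, 53.805782318115234), 10.818243980407715) [0.6971 0.0542 0.1086]
small_spool 0.91 uv 259.0 125.0 1629 top z 0.0511 ((620.2932739257812, 72.80178833007812), 20.125795364379883) [0.6204 0.0734 0.0502]
small_spool 0.81 uv 239.0 34.0 1664 top z 0.0475 ((550.3857421875, 133.02267456054688), 19.51682472229004) [0.5511 0.133  0.0467]
from [0.698  0.0522 0.1712] -> [0.6975 0.0536 0.0625] dist 109 ang 0.2 rows 7 end [0.6977 0.0537 0.0627]
[[[0.0,0.0,15.5],[0.0,0.0,0.0],0],[[0.5,0.0,15.5],[0.0,0.0,0.0],0],[[0.0,0.0,15.5],[0.0,0.0,0.0],0],[[0.5,0.0,15.5],[0.1,0.0,-0.1],0],[[0.0,0.0,15.5],[0.0,0.0,0.0],0],[[0.5,0.0,15.5],[0.0,0.1,0.0],0],[[0.0,0.5,15.5],[0.0,0.0,0.0],0]]
```

View pics/w9.png

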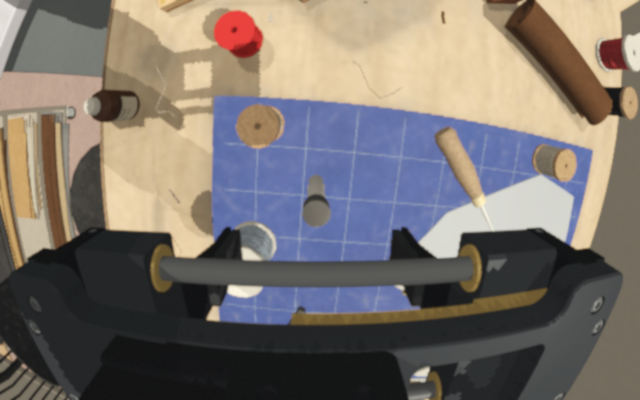

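Call:
arm_command(motion=[[[0,0,15.5],[0,0,0],0],[[0.5,0,15.5],[0,0,0],0],[[0,0,15.5],[0,0,0],0],[[0.5,0,15.5],[0,0,0],0],[[0,0,15.5],[0,0,0],0],[[0,0,15.5],[0,0,0],0],[[0,0.5,15.5],[0,0,0],0],[[0,0,0],[0,0,0],0]])

```text
time: 22.63
position: [0.6953, 0.0543, 0.0579]
tool_rot: [-1.425, -2.795, 0.004]
ft_force: [-1.2, 0.5, -0.7]
grip_width: 0.998
```

Call:
arm_command(motion=[[[0,0,0],[0,0,0],0.2],[[0,0,0],[0,0,0],0.4],[[0,0,0],[0,0,0],0.5],[[0,0,0],[0,0,0],0.5],[[0,0,0],[0,0,0],0.5]])

```text
time: 23.05
position: [0.6981, 0.0546, 0.0623]
tool_rot: [1.426, 2.798, 0.002]
ft_force: [-1.1, -0.5, -0.2]
grip_width: 0.707
```

Run:
```python
from h import *
plan(.6974,.0537,.0625,36,0.5,smax=18)
```

```text
from [0.6981 0.0546 0.0623] -> [0.6974 0.0537 0.0625] dist 1 ang 0.1 rows 1 end [0.6975 0.0536 0.0623]
[[[-0.5,-1.0,0.0],[0.1,0.0,0.0],0.5]]
```

Call:
arm_command(motion=[[[-0.5,-1,0],[0,0,0],0.5],[[0,0,0],[0,0,0],0.6],[[0,0,0],[0,0,0],0.7],[[0,0,0],[0,0,0],0.75],[[0,0,0],[0,0,0],0.8],[[0,0,0],[0,0,0],0.85],[[0,0,0],[0,0,0],0.9],[[0,0,0],[0,0,0],1.0]], force=12)

```text
time: 23.72
position: [0.6969, 0.0536, 0.0612]
tool_rot: [-1.426, -2.799, -0.0]
ft_force: [0.5, -0.3, -0.1]
grip_width: 0.228
```

Call:
arm_command(motion=[[[0,0,0],[0,0,0],1],[[0,0,0],[0,0,0],1],[[0,0,0],[0,0,0],1]], force=30)

```text
time: 23.97
position: [0.697, 0.0536, 0.0612]
tool_rot: [1.426, 2.799, 0.0]
ft_force: [-0.5, 0.4, -0.3]
grip_width: 0.225
```

Run:
```python
from h import *
st=ctrl.get_state(); im,d=optics.get_image('scene'); cv2.imwrite('pics/s10.png',cv2.resize(im[100:280,220:480],None,fx=3,fy=3)); print(st['time'],st['position'],st['grip_width']*87)
```

```text
23.9667 [0.69695531 0.05358209 0.06120631] 19.56757633853222
```

View pics/s10.png

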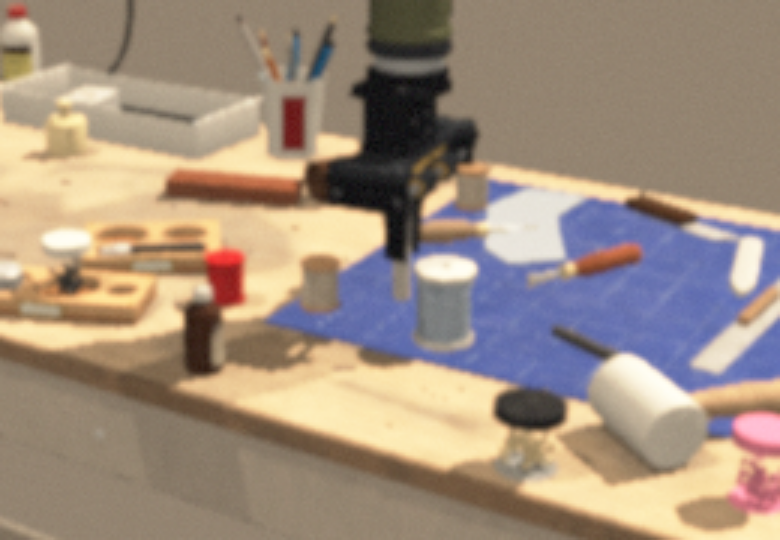

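Call:
arm_command(motion=[[[0,0,0],[0,0,0],0.7],[[0,0,0],[0,0,0],0.6],[[0,0,0],[0,0,0],0.5],[[0,0,0],[0,0,0],0.5],[[0,0,0],[0,0,0],0.5],[[0,0,-10],[0,0,0],0.5],[[0,0,-10],[0,0,0],0.5],[[0,0,-11],[0,0,0],0.5]], force=12)

```text
time: 24.68
position: [0.6971, 0.0535, 0.0934]
tool_rot: [1.426, 2.799, 0.0]
ft_force: [-1.0, -0.8, 0.3]
grip_width: 0.5
```

Call:
arm_command(motion=[[[0,0,0],[0,0,0],0.5],[[0,0,0],[0,0,0],0.5],[[0,0,0],[0,0,0],0.5],[[0,0,0],[0,0,0],0.5]])

```text
time: 25.02
position: [0.6966, 0.0537, 0.0918]
tool_rot: [-1.426, -2.799, 0.0]
ft_force: [-0.2, 1.0, 0.0]
grip_width: 0.504
```

Run:
```python
from h import *
st=ctrl.get_state(); im,d=optics.get_image('wrist'); cv2.imwrite('pics/w11.png',im); print(st['time'],st['position'],st['grip_width']*87)
im,d=optics.get_image('side'); cv2.imwrite('pics/s11.png',cv2.resize(im[120:260,240:440],None,fx=3.5,fy=3.5))
W=cloud('side',d)
for r in models.silhouettes('side','setter')[:2]:
    px=r['pixels']; w=W[px&(d>0)]; print(r['conf'],np.percentile(w[:,2],[3,50,97]).round(3),np.median(w,0))
plan(.6972,.0536,.0925,36,0.5,smax=18)
```

```text
25.0167 [0.69657405 0.05365921 0.09179944] 43.85962520259667
0.44 [0.036 0.071 0.11 ] [0.69536143 0.04680565 0.07104023]
from [0.6966 0.0536 0.0916] -> [0.6972 0.0536 0.0925] dist 1 ang 0.1 rows 1 end [0.6973 0.0535 0.0926]
[[[-0.5,0.5,-1.0],[0.0,0.0,0.0],0.5]]
```

View pics/w11.png

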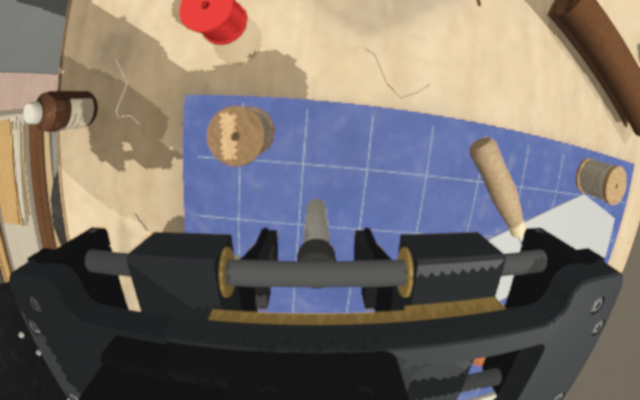

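View pics/s11.png

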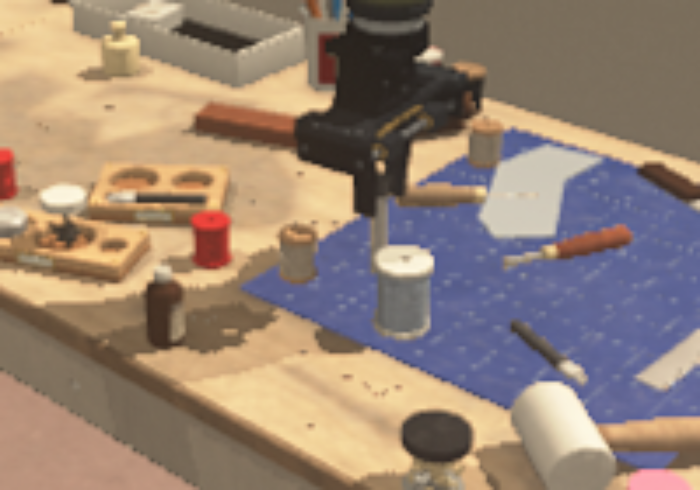

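Setter still stands upright between the jaws; close on the head.

Call:
arm_command(motion=[[[0,0,0],[0,0,0],0.6],[[0,0,0],[0,0,0],0.7],[[0,0,0],[0,0,0],0.75],[[0,0,0],[0,0,0],0.8],[[0,0,0],[0,0,0],0.9],[[0,0,0],[0,0,0],1],[[0,0,0],[0,0,0],1]], force=12)

```text
time: 25.75
position: [0.6969, 0.0536, 0.0922]
tool_rot: [1.426, 2.799, 0.0]
ft_force: [0.3, 0.9, -0.0]
grip_width: 0.231
```

Call:
arm_command(motion=[[[0,0,0],[0,0,0],1],[[0,0,0],[0,0,0],1],[[0,0,-5],[0,0,0],1],[[0,0,-15],[0,0,0],1],[[0,0,-25],[0,0,0],1],[[0,0,-25],[0,0,0],1],[[0,0,-20],[0,0,0],1],[[0,0,0],[0,0,0],1]], force=40)

```text
time: 26.42
position: [0.6996, 0.0534, 0.1881]
tool_rot: [1.423, 2.793, 0.008]
ft_force: [1.8, -0.2, 0.1]
grip_width: 0.226
```

Run:
```python
from h import *
st=ctrl.get_state(); print(st['time'],st['position'],st['grip_width']*87,st['ft_force'])
im,d=optics.get_image('side'); cv2.imwrite('pics/s12.png',cv2.resize(im[100:260,240:440],None,fx=3.5,fy=3.5))
plan(.475,.143,.205,52,1,smax=32)
```

```text
26.4167 [0.69960561 0.05340966 0.18805736] 19.631574982365155 [ 1.79538844 -0.22524874  0.10167009]
from [0.6985 0.0534 0.1854] -> [0.475 0.143 0.205] dist 242 ang 16.0 rows 8 end [0.4748 0.1432 0.2052]
[[[25.5,-16.0,-2.5],[0.0,0.0,-2.0],1],[[26.0,-15.0,-2.5],[0.1,0.0,-2.0],1],[[26.5,-14.5,-3.0],[0.0,0.1,-2.0],1],[[27.0,-13.0,-2.5],[0.0,0.0,-2.0],1],[[27.5,-12.5,-2.5],[0.1,0.0,-2.0],1],[[28.0,-11.5,-2.5],[0.0,0.0,-2.0],1],[[28.0,-10.0,-2.5],[0.0,0.1,-2.0],1],[[29.0,-9.5,-2.5],[0.0,0.0,-2.0],1]]
```

View pics/s12.png

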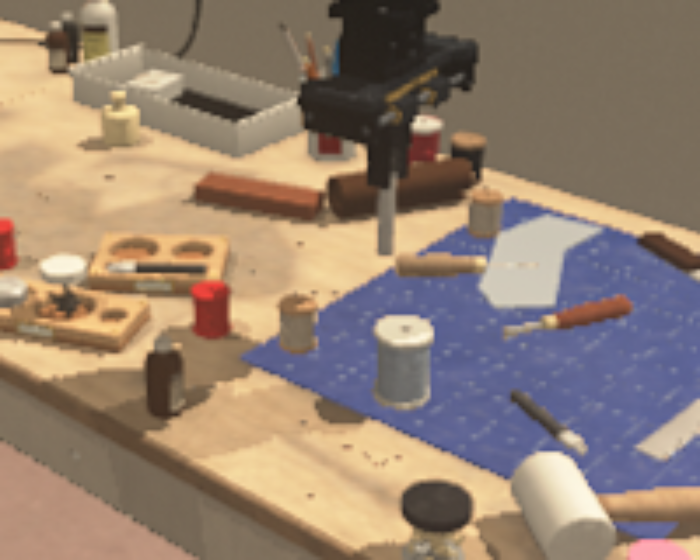

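Call:
arm_command(motion=[[[15,-9,-2.5],[0,0,-1],1],[[25,-15.5,-2.5],[0,0,-2],1],[[26,-15,-3],[0,0,-2],1],[[27,-14,-3],[0,0,-2],1],[[27,-13,-2.5],[0,0,-2],1],[[27.5,-12.5,-2.5],[0,0,-2],1],[[27.5,-11.5,-2.5],[0,0,-2],1],[[20,-7,-2],[0,0,-2],1]])

```text
time: 27.13
position: [0.4898, 0.1335, 0.2012]
tool_rot: [-1.043, -2.96, 0.002]
ft_force: [-0.1, 0.5, -1.8]
grip_width: 0.224
```

Call:
arm_command(motion=[[[15,-5,0],[0,0,-1],1],[[7,-2,0],[0,0,0],1],[[0,0,0],[0,0,0],1],[[0,0,0],[0,0,0],1],[[0,0,0],[0,0,0],1],[[0,0,0],[0,0,0],1]])

```text
time: 27.63
position: [0.4726, 0.1401, 0.2024]
tool_rot: [1.025, 2.969, -0.001]
ft_force: [-0.6, 0.0, -1.4]
grip_width: 0.221
```

Run:
```python
from h import *
st=ctrl.get_state(); print(st['time'],st['position'],st['grip_width']*87,st['ft_force'])
im,d=optics.get_image('wrist'); cv2.imwrite('pics/w13.png',im)
plan(.454,.1595,.15,52,1,smax=20)
```

```text
27.6333 [0.47256832 0.14013991 0.2023979 ] 19.18718573345663 [-0.56447107  0.03518962 -1.35479537]
from [0.4725 0.1403 0.2024] -> [0.454  0.1595 0.15  ] dist 59 ang 0.1 rows 3 end [0.4541 0.1597 0.1499]
[[[9.0,1.5,17.5],[0.0,0.0,0.0],1],[[8.5,1.0,17.5],[0.0,0.0,-0.1],1],[[9.0,1.5,17.5],[0.0,0.0,0.0],1]]
```

View pics/w13.png

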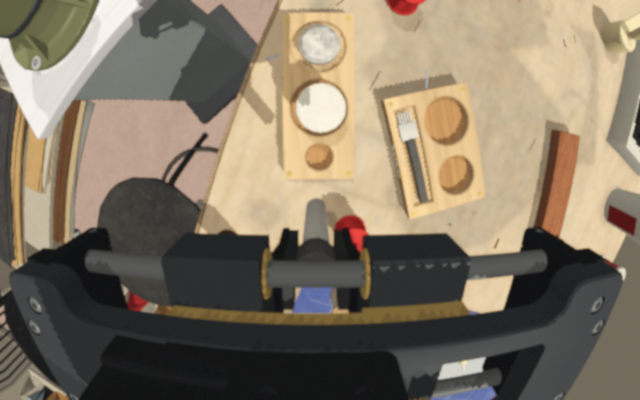

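Run:
```python
from h import *
st=ctrl.get_state(); r=R.from_rotvec(st['tool_rot'])
P=[st['position']+r.apply([x,0,z]) for x,z in [(0,.0888),(.008,.0888),(.008,.02),(-.008,.0888)]]
P.append([.454,.1595,.02])
print(w2wrist(np.array(P),st['position'],st['tool_rot']).round(1))
```

```text
[[315.  205.7]
 [315.  196.1]
 [314.9 227.4]
 [315.  215.1]
 [318.7 156.6]]
```

Call:
arm_command(motion=[[[9,1.5,14],[0,0,0],1],[[8.5,1,15],[0,0,0],1],[[9,1.5,13],[0,0,0],1],[[0,0,10],[0,0,0],1],[[0,0,0],[0,0,0],1],[[0,0,0],[0,0,0],1],[[0,0,0],[0,0,0],1],[[0,0,0],[0,0,0],1]])

```text
time: 28.35
position: [0.4544, 0.1602, 0.1517]
tool_rot: [1.024, 2.969, 0.002]
ft_force: [0.4, -0.0, -1.2]
grip_width: 0.227
```

Call:
arm_command(motion=[[[0.5,-0.5,10],[0,0,0],1],[[0,0,10],[0,0,0],1],[[0,0,10],[0,0,0],1],[[0,0,10],[0,0,0],1],[[0,0,8],[0,0,0],1],[[0,0,3],[0,0,0],1],[[0,0,0],[0,0,0],1],[[0,0,0],[0,0,0],1]])

```text
time: 29.02
position: [0.4526, 0.1603, 0.0996]
tool_rot: [-1.023, -2.97, 0.0]
ft_force: [1.2, 0.0, -0.6]
grip_width: 0.222
```

Call:
arm_command(motion=[[[0,0,0],[0,0,0],1],[[0,0,0],[0,0,0],1],[[0,0,0],[0,0,0],1]])

```text
time: 29.27
position: [0.4529, 0.1605, 0.1002]
tool_rot: [1.022, 2.97, 0.001]
ft_force: [-0.2, 0.6, -1.4]
grip_width: 0.222
```

Call:
arm_command(motion=[[[0,0,1],[0,0,0],1],[[0,0,0],[0,0,0],1],[[0,0,1],[0,0,0],1],[[0,0,0],[0,0,0],1],[[0,0,1],[0,0,0],1],[[0,0,0],[0,0,0],1],[[0,0,0],[0,0,0],1]])

```text
time: 29.85
position: [0.4526, 0.1603, 0.0967]
tool_rot: [1.023, 2.97, 0.0]
ft_force: [0.4, 0.6, -1.0]
grip_width: 0.223
```

Call:
arm_command(motion=[[[0,0,0.5],[0,0,0],1],[[0,0,0],[0,0,0],1],[[0,0,0.5],[0,0,0],1],[[0,0,0],[0,0,0],1]])

```text
time: 30.18
position: [0.4533, 0.1605, 0.0966]
tool_rot: [1.022, 2.969, 0.002]
ft_force: [-1.6, -0.6, 4.8]
grip_width: 0.224
```

Call:
arm_command(motion=[[[0,0,0],[0,0,0],0.75],[[0,0,0],[0,0,0],0.7],[[0,0,0],[0,0,0],0.6],[[0,0,0],[0,0,0],0.5],[[0,0,0],[0,0,0],0.5],[[0,0,-10],[0,0,0],0.5],[[0,0,-25],[0,0,0],0.5],[[0,0,-35],[0,0,0],0.3]])

```text
time: 30.85
position: [0.4505, 0.1594, 0.1645]
tool_rot: [-1.022, -2.967, 0.007]
ft_force: [0.8, -0.4, -0.9]
grip_width: 0.52
```

Call:
arm_command(motion=[[[-20,0,-20],[0,0,0],0],[[-30,0,-10],[0,0,0],0],[[-20,0,0],[0,0,0],0],[[0,0,0],[0,0,0],0],[[0,0,0],[0,0,0],0],[[0,0,0],[0,0,0],0],[[0,0,0],[0,0,0],0]])

```text
time: 31.43
position: [0.5068, 0.1182, 0.1954]
tool_rot: [-1.02, -2.97, 0.0]
ft_force: [-0.2, 0.2, -0.5]
grip_width: 0.97
```

Run:
```python
from h import *
st=ctrl.get_state(); im,d=optics.get_image('wrist'); cv2.imwrite('pics/w14.png',im); print(st['time'],st['position'])
W=cloud('wrist',d,st)
for n in ['setter','stud_jar','small_spool']:
  for r in models.silhouettes('wrist',n)[:2]:
        px=r['pixels']; v,u=np.nonzero(px); w=W[px&(d>0)]
        zt=np.percentile(w[:,2],90); top=w[abs(w[:,2]-zt)<.004]
        c=cv2.minEnclosingCircle((top[:,:2]*1000).astype(np.float32))
        print(n,round(r['conf'],2),'uv',u.mean().round(),v.mean().round(),len(u),'top z',zt.round(4),c)
plan(.6203,.0730,.15,10,0)
plan(.6203,.0730,.15,80,0)
```

```text
31.4333 [0.50676217 0.1182452  0.19541925]
setter 0.75 uv 316.0 120.0 644 top z 0.1143 ((453.0770568847656, 160.24363708496094), 10.480696678161621)
setter 0.18 uv 435.0 115.0 10888 top z 0.0232 ((531.1622924804688, 272.19085693359375), 85.28681182861328)
stud_jar 0.68 uv 317.0 63.0 1993 top z 0.069 ((413.7528991699219, 192.48297119140625), 22.7374210357666)
small_spool 0.75 uv 345.0 293.0 530 top z 0.0511 ((620.3438720703125, 72.2999267578125), 19.39435577392578)
small_spool 0.75 uv 351.0 207.0 1394 top z 0.0476 ((549.798828125, 132.91897583007812), 20.12041473388672)
from [0.5072 0.1179 0.1956] -> [0.6203 0.073  0.15  ] dist 130 ang 42.1 rows 7 end [0.6203 0.0727 0.15  ]
[[[-16.5,5.0,6.5],[0.0,0.0,6.0],0],[[-16.5,6.5,6.5],[0.0,0.0,6.0],0],[[-15.0,8.0,6.5],[0.0,0.0,6.0],0],[[-14.5,10.0,6.5],[0.0,0.0,6.0],0],[[-13.0,11.0,6.5],[0.0,0.0,6.1],0],[[-12.0,13.0,6.5],[0.0,0.0,6.0],0],[[-11.0,13.5,6.5],[0.0,0.0,6.0],0]]
from [0.5072 0.1179 0.1956] -> [0.6203 0.073  0.15  ] dist 130 ang 27.9 rows 5 end [0.6203 0.0728 0.15  ]
[[[-23.5,7.0,9.0],[0.0,0.0,-5.6],0],[[-23.5,4.5,9.0],[0.0,0.0,-5.6],0],[[-24.5,2.0,9.5],[0.0,0.0,-5.6],0],[[-24.5,0.0,9.0],[0.0,0.0,-5.5],0],[[-24.0,-3.0,9.0],[0.0,0.0,-5.6],0]]
```

View pics/w14.png

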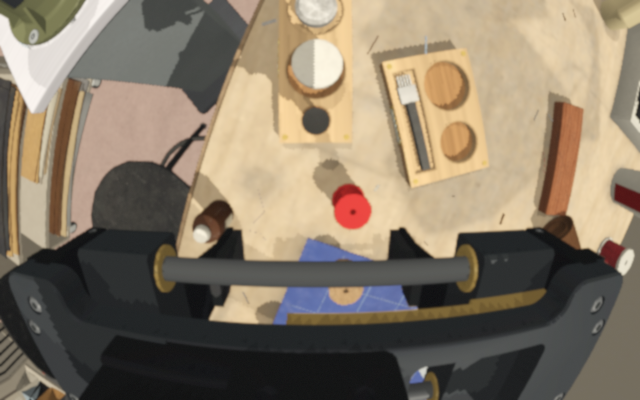

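Run:
```python
from h import *
plan(.6203,.0728,.12,52,0,smax=33)
```

```text
from [0.5072 0.1179 0.1956] -> [0.6203 0.0728 0.12  ] dist 143 ang 0.1 rows 5 end [0.6204 0.0727 0.12  ]
[[[-23.5,7.0,15.0],[0.0,0.0,0.0],0],[[-23.5,6.5,15.0],[0.0,0.0,0.0],0],[[-23.0,7.0,15.5],[0.0,0.0,0.0],0],[[-23.5,6.5,15.0],[0.0,0.0,0.1],0],[[-23.5,7.0,15.0],[0.0,0.0,0.0],0]]
```

Call:
arm_command(motion=[[[-23.5,7,15],[0,0,0],0],[[-23.5,6.5,15],[0,0,0],0],[[-23,7,15.5],[0,0,0],0],[[-23.5,6.5,15],[0,0,0],0],[[-23.5,7,15],[0,0,0],0],[[0,0,0],[0,0,0],0],[[0,0,0],[0,0,0],0],[[0,0,0],[0,0,0],0]])

```text
time: 32.3
position: [0.6203, 0.0726, 0.1202]
tool_rot: [-1.022, -2.97, -0.0]
ft_force: [0.3, -0.5, 0.6]
grip_width: 1.0
```

Run:
```python
from h import *
optics.get_image('wrist')
plan(.6203,.0728,.0334,52,0,smax=16)
```

```text
from [0.6204 0.073  0.1208] -> [0.6203 0.0728 0.0334] dist 87 ang 0.1 rows 6 end [0.6201 0.0727 0.0333]
[[[0.0,0.0,14.5],[0.0,0.0,0.0],0],[[0.0,0.0,14.5],[0.0,0.0,0.0],0],[[0.0,0.0,14.5],[0.0,0.0,0.0],0],[[0.0,0.0,15.0],[0.0,0.0,0.0],0],[[0.0,-0.5,14.5],[0.0,0.0,0.1],0],[[0.0,0.0,14.5],[0.1,0.0,0.0],0]]
```

Call:
arm_command(motion=[[[0,0,15],[0,0,0],0],[[0,0,15],[0,0,0],0],[[0,0,15],[0,0,0],0],[[0,0,15],[0,0,0],0],[[0,0,15],[0,0,0],0],[[0,0,10],[0,0,0],0],[[0,0,2],[0,0,0],0],[[0,0,0],[0,0,0],0.2]])

```text
time: 33.02
position: [0.6204, 0.0727, 0.0335]
tool_rot: [-1.021, -2.97, -0.001]
ft_force: [0.5, 0.4, 0.9]
grip_width: 0.97
```

Call:
arm_command(motion=[[[0,0,0],[0,0,0],0.4],[[0,0,0],[0,0,0],0.5],[[0,0,0],[0,0,0],0.6],[[0,0,0],[0,0,0],0.7],[[0,0,0],[0,0,0],0.8],[[0,0,0],[0,0,0],0.8],[[0,0,0],[0,0,0],0.8],[[0,0,0],[0,0,0],0.8]], force=12)

```text
time: 33.68
position: [0.6209, 0.072, 0.0332]
tool_rot: [-1.023, -2.97, -0.0]
ft_force: [0.8, 1.5, 0.1]
grip_width: 0.434
```

Run:
```python
from h import *
st=ctrl.get_state(); print(st['time'],st['position'],st['grip_width']*87)
st['position'][2]+=.1
plan(.545,.21,.15,67.4,.8,smax=30,st=st)
```

```text
33.6833 [0.62088467 0.07199218 0.0332298 ] 37.777714863445155
from [0.6209 0.072  0.1332] -> [0.545 0.21  0.15 ] dist 158 ang 15.4 rows 6 end [0.545  0.2099 0.1502]
[[[24.0,10.5,-3.0],[0.0,0.0,-2.6],0.8],[[24.0,11.5,-2.5],[0.0,0.0,-2.5],0.8],[[23.0,12.0,-3.0],[0.0,0.0,-2.6],0.8],[[22.5,13.5,-2.5],[0.0,0.0,-2.6],0.8],[[22.0,14.5,-3.0],[0.0,0.0,-2.5],0.8],[[21.0,15.5,-3.0],[0.0,0.0,-2.6],0.8]]
```

Call:
arm_command(motion=[[[0,0,-10],[0,0,0],0.8],[[0,0,-30],[0,0,0],0.8],[[0,0,-30],[0,0,0],0.8],[[0,0,-30],[0,0,0],0.8],[[0,0,-10],[0,0,0],0.8],[[0,0,0],[0,0,0],0.8],[[0,0,0],[0,0,0],0.8]])

```text
time: 34.27
position: [0.6208, 0.0721, 0.1433]
tool_rot: [1.023, 2.97, 0.001]
ft_force: [-0.3, 0.8, -1.3]
grip_width: 0.434
```

Run:
```python
from h import *
st=ctrl.get_state(); print(st['time'],st['position'],st['grip_width']*87)
plan(.585,.265,.15,67.4,.8,smax=28,st=st)
```

```text
34.2667 [0.62081553 0.07208681 0.14328275] 37.73313080278279
from [0.6208 0.0721 0.1433] -> [0.585 0.265 0.15 ] dist 196 ang 15.4 rows 8 end [0.5849 0.2652 0.1498]
[[[18.5,16.0,-1.0],[0.0,0.0,-1.9],0.8],[[17.5,17.0,-0.5],[0.0,0.0,-1.9],0.8],[[17.5,17.5,-1.0],[0.0,0.0,-2.0],0.8],[[16.5,18.0,-1.0],[0.0,0.0,-1.9],0.8],[[16.0,18.5,-0.5],[0.0,0.0,-1.9],0.8],[[15.5,19.0,-1.0],[0.0,0.0,-1.9],0.8],[[15.0,20.0,-1.0],[0.0,0.0,-2.0],0.8],[[14.0,20.0,-0.5],[0.0,0.0,-1.9],0.8]]
```

Call:
arm_command(motion=[[[18.5,16,-1],[0,0,-1.9],0.8],[[17.5,17,-1],[0,0,-1.9],0.8],[[17.5,17.5,-1],[0,0,-2],0.8],[[16.5,18,-1],[0,0,-1.9],0.8],[[16,18.5,-1],[0,0,-1.9],0.8],[[15.5,19,-1],[0,0,-1.9],0.8],[[15,20,-1],[0,0,-2],0.8],[[14,20,-1],[0,0,-1.9],0.8]])

```text
time: 34.93
position: [0.5841, 0.2673, 0.1505]
tool_rot: [-0.61, -3.081, 0.001]
ft_force: [-0.4, -0.3, -0.6]
grip_width: 0.436
```

Call:
arm_command(motion=[[[0,0,0],[0,0,0],0.8],[[0,0,0],[0,0,0],0.8],[[0,0,0],[0,0,0],0.8],[[0,0,0],[0,0,0],0.8],[[0,0,0],[0,0,0],0.8]])

```text
time: 35.35
position: [0.5855, 0.2637, 0.1512]
tool_rot: [0.619, 3.08, -0.001]
ft_force: [-0.1, 0.4, -0.2]
grip_width: 0.436
```

Run:
```python
from h import *
st=ctrl.get_state(); im,d=optics.get_image('wrist'); cv2.imwrite('pics/w15.png',im); print(st['time'],st['position'])
o=ortho(im,st['position'],st['tool_rot'],.36,.66,.16,.36,.02)
for x,y in [(.3595,.2335),(.413,.1925),(.5085,.3005),(.5685,.2755)]:
    cv2.circle(o,(int((x-.36)/.0005),int((.36-y)/.0005)),3,(0,0,255),-1)
cv2.imwrite('pics/o15.png',o)
W=cloud('wrist',d,st)
for r in models.silhouettes('wrist','small_spool')[:3]:
        px=r['pixels']; v,u=np.nonzero(px); w=W[px&(d>0)]
        zt=np.percentile(w[:,2],90); top=w[abs(w[:,2]-zt)<.004]
        c=cv2.minEnclosingCircle((top[:,:2]*1000).astype(np.float32))
        print(round(r['conf'],2),'uv',u.mean().round(),v.mean().round(),len(u),'top z',zt.round(4),c, R.from_rotvec(st['tool_rot']).inv().apply(np.r_[np.array(c[0])/1000,zt]-st['position']))
plan(.5085,.3005,.10,67.4,.8,smax=22)
```

```text
35.35 [0.58549756 0.26366898 0.15121947]
0.92 uv 316.0 243.0 3965 top z 0.1688 ((584.3667602539062, 264.37310791015625), 19.77128028869629) [ 0.0013074   0.00020405 -0.01758275]
0.79 uv 180.0 210.0 1649 top z 0.0474 ((549.2098999023438, 133.72242736816406), 19.857805252075195) [-0.01666776 -0.13382736  0.10391083]
from [0.5854 0.264  0.1513] -> [0.5085 0.3005 0.1   ] dist 99 ang 0.1 rows 5 end [0.5085 0.3004 0.0998]
[[[17.0,1.0,10.5],[0.0,0.0,0.0],0.8],[[17.0,0.5,10.0],[0.0,0.0,0.0],0.8],[[17.0,1.0,10.5],[0.0,0.0,-0.1],0.8],[[17.0,0.5,10.0],[0.0,0.0,0.0],0.8],[[17.0,1.0,10.5],[0.0,0.0,0.0],0.8]]
```

View pics/w15.png

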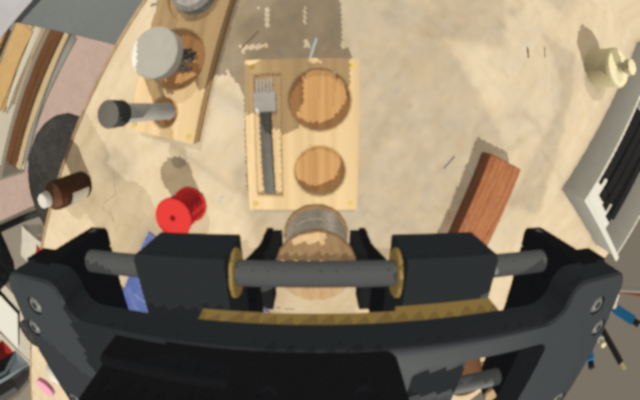

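View pics/o15.png

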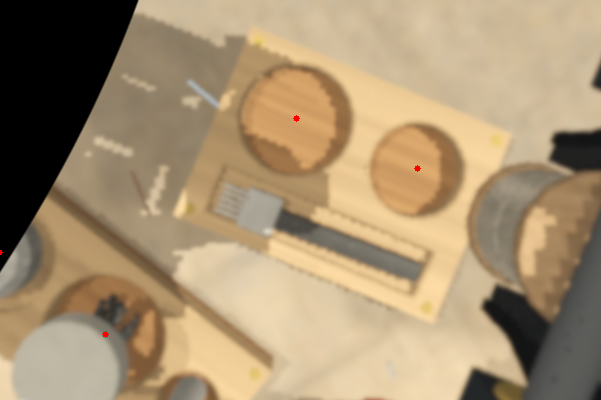

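Call:
arm_command(motion=[[[16.5,1,10],[0,0,0],0.8],[[17,0.5,15],[0,0,0],0.8],[[17,1,15],[0,0,0],0.8],[[17,0.5,15],[0,0,0],0.8],[[16.5,0.5,15],[0,0,0],0.8],[[0,0,10],[0,0,0],0.8],[[0,0,0],[0,0,0],0.8],[[0,0,0],[0,0,0],0.8]])

```text
time: 36.12
position: [0.5098, 0.2996, 0.0713]
tool_rot: [0.617, 3.08, -0.001]
ft_force: [-0.1, 0.1, -0.3]
grip_width: 0.436
```

Call:
arm_command(motion=[[[0,0,0],[0,0,0],0.8],[[0,0,0],[0,0,0],0.8]])

```text
time: 36.28
position: [0.5107, 0.3001, 0.0725]
tool_rot: [0.618, 3.078, 0.002]
ft_force: [-0.4, -0.3, 0.1]
grip_width: 0.437
```

Run:
```python
from h import *
plan(.5097,.3000,.041,67.4,.8,smax=8)
```

```text
from [0.5107 0.3001 0.0725] -> [0.5097 0.3    0.041 ] dist 31 ang 0.2 rows 4 end [0.5097 0.3    0.041 ]
[[[0.0,0.0,8.0],[0.0,0.0,0.0],0.8],[[0.5,-0.5,7.5],[0.0,0.1,-0.1],0.8],[[0.0,0.0,8.0],[0.1,0.0,0.0],0.8],[[0.5,0.0,8.0],[0.0,0.0,0.0],0.8]]
```

Call:
arm_command(motion=[[[0,0,8],[0,0,0],0.8],[[0.5,-0.5,7.5],[0,0,0],0.8],[[0,0,8],[0,0,0],0.8],[[0.5,0,7],[0,0,0],0.8],[[0,0,0],[0,0,0],0.8],[[0,0,0],[0,0,0],0.8],[[0,0,0],[0,0,0],0.8],[[0,0,0],[0,0,0],0.8]])

```text
time: 36.95
position: [0.508, 0.3008, 0.0411]
tool_rot: [0.615, 3.08, 0.001]
ft_force: [-0.2, 0.4, -1.1]
grip_width: 0.436
```

Call:
arm_command(motion=[[[0,0,1],[0,0,0],0.8],[[0,0,0],[0,0,0],0.8],[[0,0,1],[0,0,0],0.8],[[0,0,0],[0,0,0],0.8],[[0,0,0],[0,0,0],0.8]])

```text
time: 37.37
position: [0.5076, 0.3006, 0.0387]
tool_rot: [0.615, 3.081, 0.0]
ft_force: [-1.0, 0.5, -0.6]
grip_width: 0.439
```

Call:
arm_command(motion=[[[-0.5,0,0.5],[0,0,0],0.8],[[-0.5,0,0.5],[0,0,0],0.8],[[0,0,0],[0,0,0],0.8],[[0,0,0],[0,0,0],0.8]])

```text
time: 37.7
position: [0.5086, 0.3002, 0.0378]
tool_rot: [0.616, 3.081, 0.0]
ft_force: [-0.7, -0.2, 0.5]
grip_width: 0.438
```

Call:
arm_command(motion=[[[0,0,0.5],[0,0,0],0.8],[[0,0,0],[0,0,0],0.8],[[0,0,0],[0,0,0],0.8]])

```text
time: 37.95
position: [0.5087, 0.3002, 0.0378]
tool_rot: [0.616, 3.081, 0.0]
ft_force: [-2.6, -0.8, 5.1]
grip_width: 0.441
```

Contact; release.

Call:
arm_command(motion=[[[0,0,0],[0,0,0],0.5],[[0,0,0],[0,0,0],0.4],[[0,0,0],[0,0,0],0.3],[[0,0,0],[0,0,0],0.3],[[0,0,-5],[0,0,0],0.3],[[0,0,-20],[0,0,0],0.3],[[0,0,-35],[0,0,0],0.1],[[0,0,-35],[0,0,0],0]])

```text
time: 38.62
position: [0.5077, 0.2994, 0.1323]
tool_rot: [-0.615, -3.079, 0.004]
ft_force: [0.8, 0.6, -0.2]
grip_width: 0.778
```

Call:
arm_command(motion=[[[-30,0,-20],[0,0,0],0],[[-30,0,-20],[0,0,0],0],[[-20,0,-10],[0,0,0],0],[[0,0,0],[0,0,0],0],[[0,0,0],[0,0,0],0],[[0,0,0],[0,0,0],0]])

```text
time: 39.12
position: [0.5813, 0.2699, 0.1814]
tool_rot: [-0.614, -3.079, 0.001]
ft_force: [-0.2, 0.9, -0.7]
grip_width: 1.001
```

Run:
```python
from h import *
st=ctrl.get_state(); im,d=optics.get_image('wrist'); cv2.imwrite('pics/w16.png',im); print(st['time'],st['position'])
W=cloud('wrist',d,st)
for n in ['small_spool','paint_bottle']:
  for r in models.silhouettes('wrist',n)[:3]:
        px=r['pixels']; v,u=np.nonzero(px); w=W[px&(d>0)]
        zt=np.percentile(w[:,2],90); top=w[abs(w[:,2]-zt)<.004]
        c=cv2.minEnclosingCircle((top[:,:2]*1000).astype(np.float32))
        print(n,round(r['conf'],2),'uv',u.mean().round(),v.mean().round(),len(u),'top z',zt.round(4),c)
plan(.4696,.003,.18,36,0)
```

```text
39.1167 [0.58129514 0.26992492 0.18140561]
small_spool 0.7 uv 189.0 207.0 1505 top z 0.0474 ((548.921142578125, 133.52723693847656), 20.019624710083008)
small_spool 0.68 uv 316.0 106.0 1485 top z 0.0557 ((507.87738037109375, 300.9809875488281), 19.882732391357422)
small_spool 0.33 uv 297.0 141.0 12000 top z 0.0233 ((531.65380859375, 272.76458740234375), 84.6602783203125)
paint_bottle 0.58 uv 80.0 189.0 1178 top z 0.0725 ((468.5542907714844, 4.731935024261475), 9.171706199645996)
from [0.5808 0.2704 0.1812] -> [0.4696 0.003  0.18  ] dist 290 ang 31.5 rows 8 end [0.4694 0.0031 0.1799]
[[[0.0,-36.0,0.0],[0.0,0.0,3.9],0],[[-2.5,-36.5,0.5],[0.0,0.0,4.0],0],[[-5.0,-35.5,0.0],[0.0,0.0,3.9],0],[[-7.0,-35.5,0.0],[0.0,0.0,4.0],0],[[-10.0,-35.0,0.5],[-0.1,0.0,3.9],0],[[-12.0,-34.0,0.0],[0.0,-0.1,3.9],0],[[-14.5,-33.5,0.0],[0.0,0.0,4.0],0],[[-16.5,-32.0,0.5],[0.0,0.0,3.9],0]]
```

View pics/w16.png

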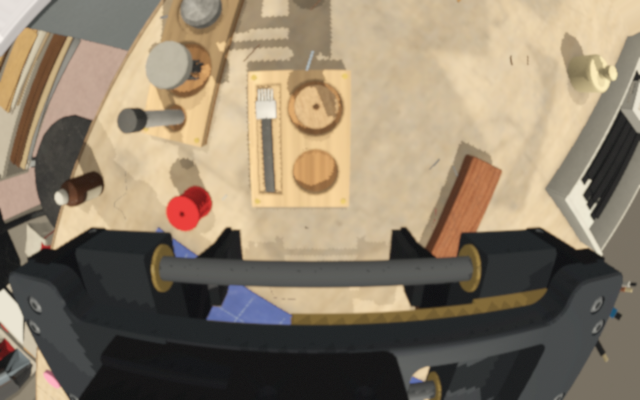

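Run:
```python
from h import *
plan(.4696,.0032,.16,50,0)
```

```text
from [0.5808 0.2704 0.1812] -> [0.4696 0.0032 0.16  ] dist 290 ang 17.5 rows 8 end [0.4696 0.003  0.1598]
[[[0.0,-36.0,2.5],[0.0,0.0,2.2],0],[[-1.5,-36.5,3.0],[0.0,0.0,2.2],0],[[-2.5,-36.0,2.5],[0.0,0.0,2.2],0],[[-4.0,-36.0,2.5],[0.0,0.0,2.2],0],[[-5.5,-35.5,3.0],[-0.1,-0.1,2.1],0],[[-7.0,-35.5,2.5],[0.0,0.0,2.2],0],[[-8.0,-35.5,2.5],[0.0,0.0,2.2],0],[[-9.5,-35.0,3.0],[0.0,0.0,2.2],0]]
```

Call:
arm_command(motion=[[[0,-36,2.5],[0,0,2.2],0],[[-1.5,-36.5,3],[0,0,2.2],0],[[-2.5,-36,2.5],[0,0,2.2],0],[[-4,-36,2.5],[0,0,2.2],0],[[-5.5,-35.5,3],[0,0,2.2],0],[[-7,-35.5,2.5],[0,0,2.2],0],[[-8,-35.5,2.5],[0,0,2.2],0],[[-9.5,-35,3],[0,0,2.2],0]])

```text
time: 39.93
position: [0.4689, 0.0017, 0.1602]
tool_rot: [-1.079, -2.95, -0.001]
ft_force: [1.0, -0.6, 0.4]
grip_width: 1.001
```

Call:
arm_command(motion=[[[0,0,0],[0,0,0],0],[[0,0,0],[0,0,0],0],[[0,0,0],[0,0,0],0],[[0,0,0],[0,0,0],0],[[0,0,0],[0,0,0],0]])

```text
time: 40.35
position: [0.4709, 0.0039, 0.1606]
tool_rot: [1.075, 2.952, -0.0]
ft_force: [0.5, 0.3, -0.4]
grip_width: 1.003
```

Run:
```python
from h import *
st=ctrl.get_state(); im,d=optics.get_image('wrist'); cv2.imwrite('pics/w17.png',im); print(st['time'],st['position'])
W=cloud('wrist',d,st)
for r in models.silhouettes('wrist','paint_bottle')[:3]:
        px=r['pixels']; v,u=np.nonzero(px); w=W[px&(d>0)]
        zt=np.percentile(w[:,2],90); top=w[abs(w[:,2]-zt)<.004]
        c=cv2.minEnclosingCircle((top[:,:2]*1000).astype(np.float32))
        print(round(r['conf'],2),'uv',u.mean().round(),v.mean().round(),len(u),'top z',zt.round(4),c)
plan(.4698,.0034,.034,50,0,smax=16)
```

```text
40.35 [0.47085532 0.00388221 0.16064403]
0.84 uv 313.0 193.0 1483 top z 0.0763 ((468.10205078125, 3.4250054359436035), 8.554174423217773)
from [0.4708 0.0034 0.1606] -> [0.4698 0.0034 0.034 ] dist 127 ang 0.1 rows 8 end [0.47   0.0033 0.0341]
[[[0.0,0.0,16.0],[0.0,0.0,0.0],0],[[0.0,0.0,15.5],[0.0,0.0,0.0],0],[[0.5,0.0,16.0],[0.0,0.0,0.0],0],[[0.0,-0.5,16.0],[0.0,0.0,0.0],0],[[0.0,0.0,15.5],[0.0,0.0,0.0],0],[[0.0,0.0,16.0],[0.0,0.0,-0.1],0],[[0.0,0.0,16.0],[0.0,0.0,0.0],0],[[0.0,0.0,15.5],[0.0,0.0,0.0],0]]
```

View pics/w17.png

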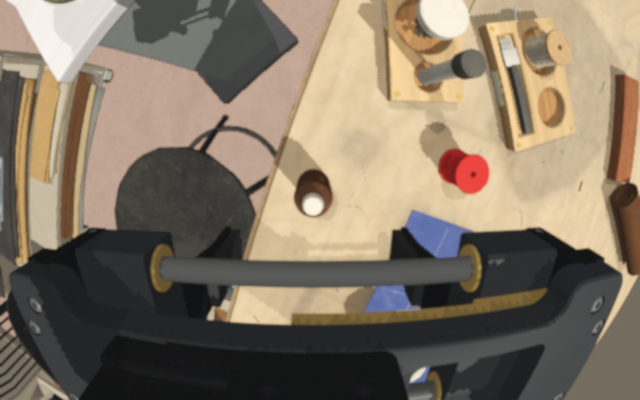

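Call:
arm_command(motion=[[[0,0,16],[0,0,0],0],[[0,-0.5,16],[0,0,0],0],[[0.5,0,16],[0,0,0],0],[[0,-0.5,16],[0,0,0],0],[[0.5,0,16],[0,0,0],0],[[0,-0.5,16],[0,0,0],0],[[0,0,16],[0,0,0],0],[[0,0,14],[0,0,0],0]])

```text
time: 41.12
position: [0.4687, 0.0023, 0.0336]
tool_rot: [-1.078, -2.95, 0.001]
ft_force: [0.4, 1.1, -0.0]
grip_width: 0.996
```

Call:
arm_command(motion=[[[0,0,0],[0,0,0],0.1],[[0,0,0],[0,0,0],0.3],[[0,0,0],[0,0,0],0.4],[[0,0,0],[0,0,0],0.5]])

```text
time: 41.45
position: [0.4698, 0.0021, 0.0357]
tool_rot: [1.079, 2.949, 0.002]
ft_force: [-0.3, -0.7, 0.6]
grip_width: 0.779
```

Run:
```python
from h import *
plan(.4685,.0034,.034,50,0.5,smax=16)
```

```text
from [0.4698 0.0021 0.0357] -> [0.4685 0.0034 0.034 ] dist 3 ang 0.2 rows 1 end [0.4683 0.0034 0.0342]
[[[2.0,0.0,1.5],[0.1,0.1,-0.2],0.5]]
```

Call:
arm_command(motion=[[[1.5,0,1],[0,0,0],0.5],[[0,0,0],[0,0,0],0.5],[[0,0,0],[0,0,0],0.6],[[0,0,0],[0,0,0],0.7],[[0,0,0],[0,0,0],0.8],[[0,0,0],[0,0,0],0.9],[[0,0,0],[0,0,0],0.9],[[0,0,0],[0,0,0],0.9]], force=12)

```text
time: 42.12
position: [0.4678, 0.0028, 0.0338]
tool_rot: [1.08, 2.95, 0.0]
ft_force: [-1.0, 0.6, 0.9]
grip_width: 0.387
```

Call:
arm_command(motion=[[[0,0,0],[0,0,0],0.9],[[0,0,-5],[0,0,0],0.9],[[0,0,-20],[0,0,0],0.9],[[0,0,-35],[0,0,0],0.9],[[0,0,-35],[0,0,0],0.9],[[0,0,-30],[0,0,0],0.9],[[0,0,0],[0,0,0],0.9],[[0,0,0],[0,0,0],0.9]], force=20)

```text
time: 42.78
position: [0.4689, 0.0029, 0.1606]
tool_rot: [1.078, 2.947, 0.004]
ft_force: [0.9, 0.4, -1.8]
grip_width: 0.384
```

Run:
```python
from h import *
st=ctrl.get_state(); print(st['grip_width']*87)
plan(.56,.15,.17,58,.9,smax=28)
```

```text
33.43399380433927
from [0.4689 0.0029 0.1606] -> [0.56 0.15 0.17] dist 173 ang 8.2 rows 7 end [0.5597 0.1499 0.1699]
[[[3.5,24.5,-1.5],[0.0,0.0,-1.2],0.9],[[3.0,24.5,-1.0],[0.1,0.0,-1.1],0.9],[[3.0,24.5,-1.5],[0.0,0.1,-1.2],0.9],[[2.0,24.5,-1.0],[0.0,0.0,-1.2],0.9],[[1.5,25.0,-1.5],[0.0,0.0,-1.2],0.9],[[1.0,24.5,-1.0],[0.1,0.0,-1.1],0.9],[[1.0,24.5,-1.5],[0.0,0.0,-1.2],0.9]]
```

Run:
```python
from h import *
plan(.60,.262,.165,67.4,.9,smax=30)
```

```text
from [0.4689 0.0029 0.1606] -> [0.6   0.262 0.165] dist 290 ang 17.6 rows 10 end [0.6    0.2621 0.1651]
[[[6.5,28.5,-0.5],[0.0,0.0,-1.8],0.9],[[6.0,28.0,0.0],[0.0,0.0,-1.7],0.9],[[5.0,29.0,-0.5],[0.1,0.1,-1.8],0.9],[[4.0,28.5,-0.5],[0.0,0.0,-1.7],0.9],[[3.5,29.0,-0.5],[0.0,0.0,-1.8],0.9],[[2.0,29.0,0.0],[0.0,0.0,-1.8],0.9],[[1.5,29.0,-0.5],[0.0,0.0,-1.7],0.9],[[0.5,29.0,-0.5],[0.1,0.0,-1.8],0.9]]
[[[-0.5,29.0,-0.5],[0.0,0.0,-1.7],0.9],[[-1.0,29.0,-0.5],[0.0,0.1,-1.8],0.9]]
```

Call:
arm_command(motion=[[[6.5,28.5,-0.5],[0,0,-1.8],0.9],[[6,28,0],[0,0,-1.7],0.9],[[5,29,-0.5],[0,0,-1.8],0.9],[[4,28.5,-0.5],[0,0,-1.7],0.9],[[3.5,29,-0.5],[0,0,-1.8],0.9],[[2,29,0],[0,0,-1.8],0.9],[[1.5,29,-0.5],[0,0,-1.7],0.9],[[0.5,29,-0.5],[0,0,-1.8],0.9]])

```text
time: 43.45
position: [0.5719, 0.2109, 0.1593]
tool_rot: [-0.707, -3.058, 0.004]
ft_force: [0.9, -0.4, -0.4]
grip_width: 0.383
```

Call:
arm_command(motion=[[[-0.5,29,-0.5],[0,0,-1.7],0.9],[[-1,29,-0.5],[0,0,-1.8],0.9],[[0,0,0],[0,0,0],0.9],[[0,0,0],[0,0,0],0.9],[[0,0,0],[0,0,0],0.9],[[0,0,0],[0,0,0],0.9],[[0,0,0],[0,0,0],0.9]])

```text
time: 44.03
position: [0.5985, 0.2603, 0.1624]
tool_rot: [-0.619, -3.08, 0.001]
ft_force: [0.7, 0.1, -1.2]
grip_width: 0.382
```

Run:
```python
from h import *
st=ctrl.get_state(); im,d=optics.get_image('wrist'); cv2.imwrite('pics/w18.png',im); print(st['time'],st['position'],st['grip_width']*87)
W=cloud('wrist',d,st)
for r in models.silhouettes('wrist','paint_bottle')[:3]:
        px=r['pixels']; v,u=np.nonzero(px); w=W[px&(d>0)]
        zt=np.percentile(w[:,2],90); top=w[abs(w[:,2]-zt)<.004]
        c=cv2.minEnclosingCircle((top[:,:2]*1000).astype(np.float32))
        print(round(r['conf'],2),'uv',u.mean().round(),v.mean().round(),len(u),'top z',zt.round(4),c,R.from_rotvec(st['tool_rot']).inv().apply(np.r_[np.array(c[0])/1000,zt]-st['position']))
plan(.5685,.2755,.075,67.4,.9,smax=18)
```

```text
44.0333 [0.5984935  0.260257   0.16238281] 33.20623198741023
0.86 uv 315.0 255.0 3740 top z 0.2049 ((598.64599609375, 260.6312255859375), 8.165834426879883) [ 1.74962733e-05  3.64833756e-04 -4.25082187e-02]
from [0.5987 0.2608 0.1629] -> [0.5685 0.2755 0.075 ] dist 94 ang 0.1 rows 6 end [0.5686 0.2756 0.0749]
[[[5.5,0.5,14.5],[0.0,0.0,0.0],0.9],[[5.5,0.0,15.0],[0.0,0.0,0.0],0.9],[[6.0,0.5,14.5],[0.0,0.0,0.0],0.9],[[5.5,0.5,14.5],[0.0,0.0,-0.1],0.9],[[5.5,0.0,14.5],[0.0,0.0,0.0],0.9],[[5.5,0.5,15.0],[0.0,0.0,0.0],0.9]]
```

View pics/w18.png

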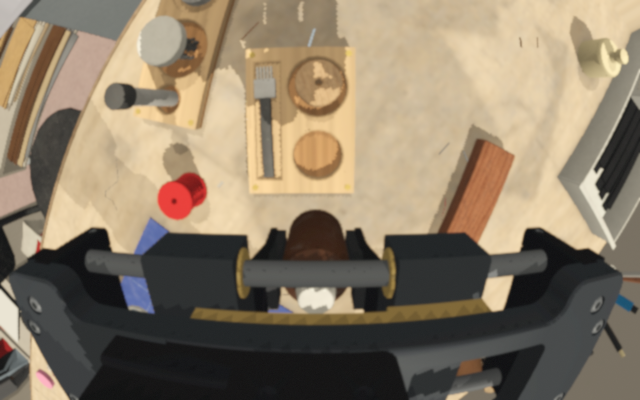

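Call:
arm_command(motion=[[[8.5,0.5,8],[0,0,0],0.9],[[8.5,0.5,15],[0,0,0],0.9],[[8.5,0.5,16],[0,0,0],0.9],[[8,0,17],[0,0,0],0.9],[[0,0,17],[0,0,0],0.9],[[0,0,15],[0,0,0],0.9],[[0,0,0],[0,0,0],0.9],[[0,0,0],[0,0,0],0.9]])

```text
time: 44.8
position: [0.5671, 0.276, 0.0738]
tool_rot: [-0.615, -3.079, 0.002]
ft_force: [0.1, 0.9, -1.1]
grip_width: 0.389
```

Call:
arm_command(motion=[[[0,0,0],[0,0,0],0.9],[[0,0,0],[0,0,0],0.9]])

```text
time: 44.97
position: [0.5692, 0.2766, 0.0761]
tool_rot: [0.616, 3.079, 0.003]
ft_force: [0.5, -0.3, -0.4]
grip_width: 0.38
```

Run:
```python
from h import *
plan(.5685,.2755,.0455,67.4,.9,smax=8)
```

```text
from [0.5692 0.2766 0.0761] -> [0.5685 0.2755 0.0455] dist 31 ang 0.1 rows 4 end [0.5686 0.2752 0.0456]
[[[0.0,-0.5,7.5],[0.0,0.0,0.0],0.9],[[0.0,0.0,8.0],[0.1,0.0,0.0],0.9],[[0.0,-0.5,7.5],[0.0,0.1,0.0],0.9],[[0.0,-0.5,7.5],[0.0,0.0,0.0],0.9]]
```

Call:
arm_command(motion=[[[0,-0.5,7.5],[0,0,0],0.9],[[0,0,7.5],[0,0,0],0.9],[[0,-0.5,7.5],[0,0,0],0.9],[[0,0,7],[0,0,0],0.9],[[0,0,0],[0,0,0],0.9],[[0,0,0],[0,0,0],0.9],[[0,0,0],[0,0,0],0.9],[[0,0,0],[0,0,0],0.9]])

```text
time: 45.63
position: [0.5683, 0.2754, 0.0456]
tool_rot: [0.615, 3.08, 0.001]
ft_force: [0.3, 1.0, -0.4]
grip_width: 0.383
```

Call:
arm_command(motion=[[[0,0,1],[0,0,0],0.9],[[0,0,0],[0,0,0],0.9],[[0,0,1],[0,0,0],0.9],[[0,0,0],[0,0,0],0.9],[[0,0,0],[0,0,0],0.9]])

```text
time: 46.05
position: [0.568, 0.2753, 0.0432]
tool_rot: [0.616, 3.081, 0.0]
ft_force: [0.1, -0.4, -1.1]
grip_width: 0.378
```

Call:
arm_command(motion=[[[0,0,0.5],[0,0,0],0.9],[[0,0,0.5],[0,0,0],0.9],[[0,0,0],[0,0,0],0.9],[[0,0,0],[0,0,0],0.9]])

```text
time: 46.38
position: [0.5679, 0.2753, 0.0421]
tool_rot: [-0.615, -3.081, 0.0]
ft_force: [0.5, -0.2, -0.9]
grip_width: 0.379
```

Call:
arm_command(motion=[[[0,0,0.5],[0,0,0],0.9],[[0,0,0],[0,0,0],0.9],[[0,0,0],[0,0,0],0.9]])

```text
time: 46.63
position: [0.5681, 0.2753, 0.0419]
tool_rot: [0.616, 3.08, 0.0]
ft_force: [-0.4, -0.1, 1.4]
grip_width: 0.381
```

Touching down (+2 N); release and retreat for a final look.

Call:
arm_command(motion=[[[0,0,0],[0,0,0],0.55],[[0,0,0],[0,0,0],0.45],[[0,0,0],[0,0,0],0.35],[[0,0,0],[0,0,0],0.35],[[0,0,-5],[0,0,0],0.35],[[0,0,-20],[0,0,0],0.35],[[0,0,-35],[0,0,0],0.2],[[0,0,-35],[0,0,0],0]])

```text
time: 47.3
position: [0.567, 0.2747, 0.1368]
tool_rot: [-0.615, -3.079, 0.003]
ft_force: [1.0, 0.6, 0.3]
grip_width: 0.725
```

Call:
arm_command(motion=[[[-35,-10,-20],[0,0,0],0],[[-35,-10,-20],[0,0,0],0],[[-35,-10,-20],[0,0,0],0],[[-10,0,-20],[0,0,0],0],[[0,0,0],[0,0,0],0],[[0,0,0],[0,0,0],0],[[0,0,0],[0,0,0],0]])

```text
time: 47.88
position: [0.6616, 0.2044, 0.2159]
tool_rot: [-0.614, -3.079, -0.0]
ft_force: [0.4, 0.6, -1.0]
grip_width: 0.998
```

Run:
```python
from h import *
st=ctrl.get_state(); im,d=optics.get_image('wrist'); cv2.imwrite('pics/w19.png',im); print(st['time'],st['position'])
W=cloud('wrist',d,st)
for n in ['anvil','stud_jar','setter','small_spool','paint_bottle']:
  for r in models.silhouettes('wrist',n)[:2]:
        px=r['pixels']; v,u=np.nonzero(px); w=W[px&(d>0)]
        zt=np.percentile(w[:,2],90); top=w[abs(w[:,2]-zt)<.004]
        c=cv2.minEnclosingCircle((top[:,:2]*1000).astype(np.float32))
        print(n,round(r['conf'],2),'uv',u.mean().round(),v.mean().round(),len(u),'top z',zt.round(4),np.round(c[0],1),round(c[1],1))
im,d=optics.get_image('side'); cv2.imwrite('pics/s19.png',cv2.resize(im[120:280,200:440],None,fx=3.2,fy=3.2))
```

```text
47.8833 [0.6616219  0.20437436 0.21594175]
small_spool 0.95 uv 344.0 18.0 1313 top z 0.0557 [508.6 300.8] 19.9
small_spool 0.67 uv 218.0 114.0 1312 top z 0.0476 [549.9 133.3] 19.7
paint_bottle 0.95 uv 345.0 76.0 1008 top z 0.0846 [568.6 275.4] 8.6
```

View pics/w19.png

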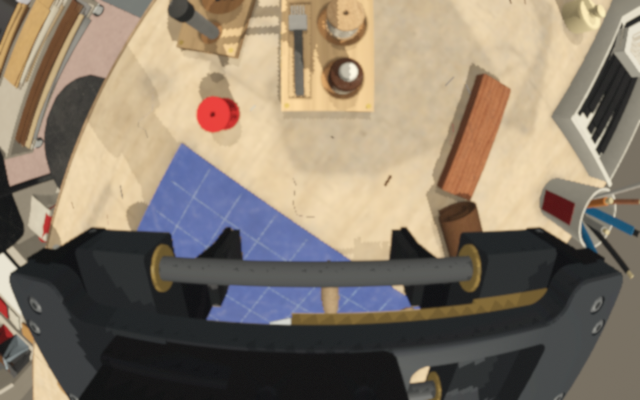

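View pics/s19.png

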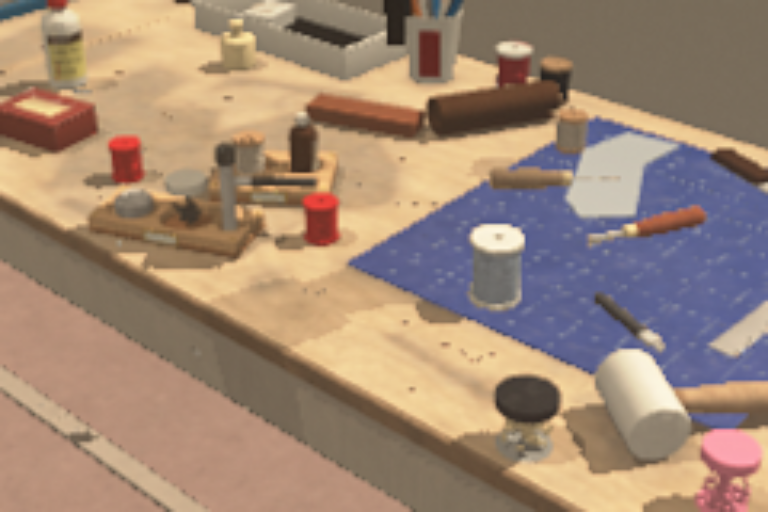

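Run:
```python
from h import *
print(ctrl.close_job(), ctrl.get_state()['time'])
```

```text
the job is handed in; nothing more can be done
the job is handed in; nothing more can be done
```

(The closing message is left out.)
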